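Pack column tubes upright in a kit crate with fitting filler blocks

TASK

Pack the aluminium tubes lying in the cradle into the blue kit crate: tip each tube up with its foot against the cradle's stop bar and stand it foot down in a bay of its own. Then find, by trying, the wooden filler block that just fills the rest of that bay and push it fully home beside the tube, square in the bay, so that the tube cannot shift. Keep blocks that are not needed out of the crate and leave the other things on the bench alone.

Things in the scene. Friction and masses are not known exactly. Their poses are not given: they have to be found in the camera images.
- crate: blue kit crate, fixed: a row of three equal bays along own y, open on top, and behind them (+x) a low compartment of packed brackets. Each bay 66 mm wide (own x) and 100.5 mm long (y), centres at y = 112.5, 0, -112.5 mm. Floor 6 mm thick, rim 51 mm above the bench, walls 8 to 9 mm thick, 12 mm between bays. Origin under the middle of the row, x away from the robot, z up
- bay_1 (a point): middle of the floor of bay 1 (at the crate's +y end), axes as the crate's. A bay takes one tube and, beside it along y, one block: the right block leaves about 2.5 mm of play in all, the next thicker one is 5.5 mm too thick, the next thinner one leaves 10.5 mm
- bay_2 (a point): middle of the floor of bay 2 (the middle one), axes as the crate's
- bay_3 (a point): middle of the floor of bay 3 (at the crate's -y end), axes as the crate's
- cradle: tube cradle, fixed, to the robot's left: rubber sheet 4 mm thick, 185 x 352 mm, with an aluminium stop bar across its far side, 15 mm high above the sheet, 12 mm thick. Places at own y = -132, -44, 44, 132 mm, each with two chocks 6 mm high, 36 mm apart, 66 to 78 mm from the bar. A tube held lightly near its head pivots in the grip. Origin at bench height under the bar face's middle; sheet and tubes at -x
- tube_a: plain aluminium column tube, absent if not in this kit (2 or 3 are). Length 120 mm; the four diameters are 36, 44, 52, 60 mm, NOT in the order of the letters: see or grip to tell. 0.2-0.4 kg. Foot: black rubber plug, 16 mm; head: 4 mm chamfer, 6 mm long. Origin on the axis in the foot's end face, own x from foot to head. Starts lying in the cradle, foot at the bar, head to the robot
- tube_b: plain aluminium column tube, absent if not in this kit (2 or 3 are). Length 120 mm; the four diameters are 36, 44, 52, 60 mm, NOT in the order of the letters: see or grip to tell. 0.2-0.4 kg. Foot: black rubber plug, 16 mm; head: 4 mm chamfer, 6 mm long. Origin on the axis in the foot's end face, own x from foot to head. Starts lying in the cradle, foot at the bar, head to the robot
- tube_c: plain aluminium column tube, absent if not in this kit (2 or 3 are). Length 120 mm; the four diameters are 36, 44, 52, 60 mm, NOT in the order of the letters: see or grip to tell. 0.2-0.4 kg. Foot: black rubber plug, 16 mm; head: 4 mm chamfer, 6 mm long. Origin on the axis in the foot's end face, own x from foot to head. Starts lying in the cradle, foot at the bar, head to the robot
- tube_d: plain aluminium column tube, absent if not in this kit (2 or 3 are). Length 120 mm; the four diameters are 36, 44, 52, 60 mm, NOT in the order of the letters: see or grip to tell. 0.2-0.4 kg. Foot: black rubber plug, 16 mm; head: 4 mm chamfer, 6 mm long. Origin on the axis in the foot's end face, own x from foot to head. Starts lying in the cradle, foot at the bar, head to the robot
- block_p: plywood filler block with a wooden grip, loose, standing on the bench to the robot's right. Body 58 mm wide (own x), 55 high, and 38, 46, 54 or 62 mm thick (own y), NOT in the order of the letters: try by touch. Foot chamfered 3 mm all round over 10 mm. Grip 24 mm (x) by 28 mm (y), centred, from 55 to 105 mm high. 0.1-0.2 kg. Origin under the middle of the foot, z up
- block_q: plywood filler block with a wooden grip, loose, standing on the bench to the robot's right. Body 58 mm wide (own x), 55 high, and 38, 46, 54 or 62 mm thick (own y), NOT in the order of the letters: try by touch. Foot chamfered 3 mm all round over 10 mm. Grip 24 mm (x) by 28 mm (y), centred, from 55 to 105 mm high. 0.1-0.2 kg. Origin under the middle of the foot, z up
- block_r: plywood filler block with a wooden grip, loose, standing on the bench to the robot's right. Body 58 mm wide (own x), 55 high, and 38, 46, 54 or 62 mm thick (own y), NOT in the order of the letters: try by touch. Foot chamfered 3 mm all round over 10 mm. Grip 24 mm (x) by 28 mm (y), centred, from 55 to 105 mm high. 0.1-0.2 kg. Origin under the middle of the foot, z up
- block_s: plywood filler block with a wooden grip, loose, standing on the bench to the robot's right. Body 58 mm wide (own x), 55 high, and 38, 46, 54 or 62 mm thick (own y), NOT in the order of the letters: try by touch. Foot chamfered 3 mm all round over 10 mm. Grip 24 mm (x) by 28 mm (y), centred, from 55 to 105 mm high. 0.1-0.2 kg. Origin under the middle of the foot, z up
- tape: roll of tape lying flat, 90 mm across, 48 mm high, loose; a bystander (origin under its middle)
- spanner: steel spanner 200 mm long lying on the bench, loose; a bystander
- spray: grey spray can 60 mm across, 190 mm high, loose; a bystander (origin under its middle)
- mallet: rubber mallet 240 mm long lying on the bench, loose; a bystander
- driver: green cordless screwdriver lying on its side, about 250 x 200 mm, 60 mm high, loose; a bystander
- screw_box: small open carton 100 x 75 x 45 mm, loose; a bystander (origin under its middle)
Mind the look-alikes: they are no part of the job. What is shaped like the block_s but red or yellow is not meant.

How it is judged (in metres and radians):
On the way, in this order (a step that is already met when the one before it is completed fails the run):
1. a first tube is being tipped up with its foot low against the stop bar (leaning between 23 and 69 degrees from vertical) (((angle between tube_a's own x axis and vertical between 0.4 and 1.2 rad and x of tube_a in the frame of cradle between -0.05 and 0.02 m and y of tube_a in the frame of cradle between -0.2 and 0.2 m and z of tube_a in the frame of cradle below 0.045 m) or (angle between tube_b's own x axis and vertical between 0.4 and 1.2 rad and x of tube_b in the frame of cradle between -0.05 and 0.02 m and y of tube_b in the frame of cradle between -0.2 and 0.2 m and z of tube_b in the frame of cradle below 0.045 m) or (angle between tube_c's own x axis and vertical between 0.4 and 1.2 rad and x of tube_c in the frame of cradle between -0.05 and 0.02 m and y of tube_c in the frame of cradle between -0.2 and 0.2 m and z of tube_c in the frame of cradle below 0.045 m) or (angle between tube_d's own x axis and vertical between 0.4 and 1.2 rad and x of tube_d in the frame of cradle between -0.05 and 0.02 m and y of tube_d in the frame of cradle between -0.2 and 0.2 m and z of tube_d in the frame of cradle below 0.045 m))), for 0.1 s.
2. the last tube is being tipped up in the same way, the others already standing upright ((((angle between tube_a's own x axis and vertical between 0.4 and 1.2 rad and x of tube_a in the frame of cradle between -0.05 and 0.02 m and y of tube_a in the frame of cradle between -0.2 and 0.2 m and z of tube_a in the frame of cradle below 0.045 m) and angle between each of tube_b, tube_c, tube_d's own x axis and vertical below 0.12 rad) or ((angle between tube_b's own x axis and vertical between 0.4 and 1.2 rad and x of tube_b in the frame of cradle between -0.05 and 0.02 m and y of tube_b in the frame of cradle between -0.2 and 0.2 m and z of tube_b in the frame of cradle below 0.045 m) and angle between each of tube_a, tube_c, tube_d's own x axis and vertical below 0.12 rad) or ((angle between tube_c's own x axis and vertical between 0.4 and 1.2 rad and x of tube_c in the frame of cradle between -0.05 and 0.02 m and y of tube_c in the frame of cradle between -0.2 and 0.2 m and z of tube_c in the frame of cradle below 0.045 m) and angle between each of tube_a, tube_b, tube_d's own x axis and vertical below 0.12 rad) or ((angle between tube_d's own x axis and vertical between 0.4 and 1.2 rad and x of tube_d in the frame of cradle between -0.05 and 0.02 m and y of tube_d in the frame of cradle between -0.2 and 0.2 m and z of tube_d in the frame of cradle below 0.045 m) and angle between each of tube_a, tube_b, tube_c's own x axis and vertical below 0.12 rad))), for 0.1 s.
At the end, for the whole second after the job is handed in: every tube stands foot down on a bay floor (upright within 7 degrees, foot within 8 mm, at rest); beside it in the same bay stands the one block that just fills it, on the floor (within 12 mm), upright and square (within 7 degrees); no other block is in or on the crate (angle between each of tube_a, tube_b, tube_c, tube_d's own x axis and vertical below 0.12 rad and x of tube_a in the frame of crate between -0.04 and 0.04 m and y of tube_a in the frame of crate between -0.165 and 0.165 m and z of each of tube_a, tube_b, tube_c, tube_d in the frame of crate below 0.014 m and linear speed of each of tube_a, tube_b, tube_c, tube_d below 0.03 m/s and horizontal distance between tube_a and block_p below 0.057 m and x of block_p in the frame of tube_a between -0.012 and 0.012 m and angle between the z axis of block_p and the x axis of tube_a, either way round below 0.15 rad and x of tube_b in the frame of crate between -0.04 and 0.04 m and y of tube_b in the frame of crate between -0.165 and 0.165 m and horizontal distance between tube_b and block_q below 0.057 m and x of block_q in the frame of tube_b between -0.012 and 0.012 m and angle between the z axis of block_q and the x axis of tube_b, either way round below 0.15 rad and x of tube_c in the frame of crate between -0.04 and 0.04 m and y of tube_c in the frame of crate between -0.165 and 0.165 m and horizontal distance between tube_c and block_r below 0.057 m and x of block_r in the frame of tube_c between -0.012 and 0.012 m and angle between the z axis of block_r and the x axis of tube_c, either way round below 0.15 rad and x of tube_d in the frame of crate between -0.04 and 0.04 m and y of tube_d in the frame of crate between -0.165 and 0.165 m and horizontal distance between tube_d and block_s below 0.057 m and x of block_s in the frame of tube_d between -0.012 and 0.012 m and angle between the z axis of block_s and the x axis of tube_d, either way round below 0.15 rad and (not (x of block_p in the frame of crate between -0.09 and 0.16 m and y of block_p in the frame of crate between -0.22 and 0.22 m and z of block_p in the frame of crate below 0.25 m) or (horizontal distance between tube_a and block_p below 0.057 m and x of block_p in the frame of tube_a between -0.012 and 0.012 m and angle between the z axis of block_p and the x axis of tube_a, either way round below 0.15 rad and angle between the x axis of block_p and the x axis of crate, either way round below 0.12 rad)) and (not (x of block_q in the frame of crate between -0.09 and 0.16 m and y of block_q in the frame of crate between -0.22 and 0.22 m and z of block_q in the frame of crate below 0.25 m) or (horizontal distance between tube_b and block_q below 0.057 m and x of block_q in the frame of tube_b between -0.012 and 0.012 m and angle between the z axis of block_q and the x axis of tube_b, either way round below 0.15 rad and angle between the x axis of block_q and the x axis of crate, either way round below 0.12 rad)) and (not (x of block_r in the frame of crate between -0.09 and 0.16 m and y of block_r in the frame of crate between -0.22 and 0.22 m and z of block_r in the frame of crate below 0.25 m) or (horizontal distance between tube_c and block_r below 0.057 m and x of block_r in the frame of tube_c between -0.012 and 0.012 m and angle between the z axis of block_r and the x axis of tube_c, either way round below 0.15 rad and angle between the x axis of block_r and the x axis of crate, either way round below 0.12 rad)) and (not (x of block_s in the frame of crate between -0.09 and 0.16 m and y of block_s in the frame of crate between -0.22 and 0.22 m and z of block_s in the frame of crate below 0.25 m) or (horizontal distance between tube_d and block_s below 0.057 m and x of block_s in the frame of tube_d between -0.012 and 0.012 m and angle between the z axis of block_s and the x axis of tube_d, either way round below 0.15 rad and angle between the x axis of block_s and the x axis of crate, either way round below 0.12 rad))); the robot touches nothing.
It fails at once if a bystander is shifted by more than 6 cm (distance of any of tape, spanner, spray, mallet, driver, screw_box from where it was at the start of the episode above 0.06 m).
Of tube_a, tube_b, tube_c, tube_d only 2 to 3 are there at a start; the rules pass over those that are not, and their reading is None.
At some moment in a run one of block_p, block_q, block_r, block_s may be knocked a few centimetres aside while the robot is not near it.
It also fails if it takes over 210 s, if anything falls off the work surface, if the arm or the gripper's body presses on something with over 40 N, if the wrist force passes 120 N, or if a joint passes its speed limit or range.

ROBOT

A 6-joint arm with a two-finger parallel gripper is mounted at the origin on the work surface. World frame = base frame: x ahead of the robot, y to its left, z up, the work surface at z = 0. Lengths are in mm, angles in rad, forces in N, time in s.
With the tool pointing down it reaches from about 300 to 1000 mm from the base axis. Payload 5.1 kg.
Tool frame: the origin (TCP) lies at the very end of the fingers, on their centre line; the grasp point (between the pads) lies 19 mm behind it; z points along the fingers, x is the direction in which the jaws open and shut, and the axes are right-handed (so a half turn about z gives the same grasp; the last joint's range is limited). The gripper opens to 95 mm and grips with 3 to 60 N. Pads are 20 mm wide; open, the fingers measure 119 mm over their backs; the gripper's body (75 mm by 180 mm) begins 59 mm behind the grasp point.
Start: joints at [-1.189, 0.124, 1.65, -0, 1.367, -0.083], TCP at [291.326, -581.045, 214.656] pointing down, gripper open.
Joint ranges: [-2.61, 2.61], [-1.02, 2.33], [0.03, 2.71], [-1.35, 4.49], [0.32, 2.68], [-2.91, 2.91]. Speed limits (rad/s): [2.57, 2.57, 3.14, 3.14, 3.14, 3.14].

INTERFACE

Orientations are given as a rotation vector (axis times angle).
In Python, from cell import robot, eyes gives the robot as it stands.
- The arm moves only by the tool step_arm, never from a script. Its argument "motion" is one flat list of numbers, 7 for each row, row after row: the gripper command: -1 is fully open, 1 is shut, values between are in proportion, then the shift along the tool's x, y, z in m, then the turn, a rotation vector about the tool's x, y, z in rad. A call has 1 to 20 rows; each row shifts and turns the commanded pose from where the row before left it, along the tool's axes as they then stand; what a row does not reach is not made up. A row lasts 1/8 s, in which the tool goes at most 62.5 mm and 10.7 degrees, less where a joint would pass 70% of its speed; a pose out of reach is approached as far as the arm can. A call with a gripper value outside its range is refused whole. The fingers move at their own pace and stop on an object; "grip_force" is the grip in N (left out, the last holds). Time passes only in rows, so rows that do not move let the fingers close. It gives the time, the measured TCP pose, the force and the opening at its end, in the units of the state.
- robot.observe(): the state, without advancing time (a new reading comes with each control period).
- eyes.grab_frame(name): name is "scene" or "top"; returns a dict with "pixels" (400x640x3 uint8, blue, green, red), "camera_matrix" (3x3 intrinsics, pixels), "k1" (the pictures are not rectified: a ray, as slopes to the right and down, at radius r is drawn at 1 + k1 r^2 times it, then the intrinsics apply), "extrinsics" (4x4, takes a point from world to camera coordinates). Camera axes: x right, y down, z forward; pixel columns grow to the right and rows downward; lengths in mm; the calibration is good to about 2 mm. A picture is of the moment at which its call begins. There is no depth.
- robot.finish_job(): hands the job in, once; it reports no verdict.
The state is a dict: "time_s": time; "joints": joint angles; "joint_velocities": joint speeds; "joint_efforts": joint torques, N m; "tcp_pos": TCP position; "tool_rot": TCP orientation; "wrist_force": force on the tool from outside, world axes, zero at the start; "torque": the same for the moment, N m; "width": opening from 0.0 (shut) to 1.0 (fully open).
Only numpy, scipy, OpenCV 4.12 (cv2) and the standard library are available. Lean on these libraries where they do the work, as an engineer would, in place of code of your own. Each camera call takes 0.05 s, during which the arm holds its last target. There are 200 camera calls.

## Working session

There is one attempt and no reset: what is moved stays moved. The work goes in short steps, Python scripts to look and compute and a tool call to move; the robot and the scene stay as the last step left them, time stands still between calls to the robot, and variables do not carry over. Pictures are saved under pics/ and viewed, about 12 in all and at most 16, crops included, and the job is handed in when it is done.

Besides the shell and the picture viewer there is one more tool, called in YAML: its name, and indented under it one key for each argument. step_arm: Moves the arm, as the interface text tells. Its arguments: {"type":"object","properties":{"motion":{"type":"array"},"grip_force":{"type":"number"}},"required":["motion"]}

```bash
ls; mkdir -p pics
cat > h.py <<'E'
import numpy as np, cv2
from cell import robot, eyes
def grab(n):
    f=eyes.grab_frame(n); np.savez(f'{n}.npz',**{k:np.array(v) for k,v in f.items()}); return f
def load(n): return dict(np.load(f'{n}.npz'))
def ray(f,u,v):
    K=np.array(f['camera_matrix']);E=np.array(f['extrinsics']);k=float(f['k1'])
    d=np.array([(u-K[0,2])/K[0,0],(v-K[1,2])/K[1,1]]);s=d.copy()
    for _ in range(20): s=d/(1+k*(s@s))
    R=E[:3,:3];return -R.T@E[:3,3],R.T@np.array([s[0],s[1],1])
def pt(f,u,v,z):
    c,d=ray(f,u,v);return c+d*(z-c[2])/d[2]
def proj(f,p):
    K=np.array(f['camera_matrix']);E=np.array(f['extrinsics']);k=float(f['k1'])
    q=E[:3,:3]@np.array(p,float)+E[:3,3];s=q[:2]/q[2];s=s*(1+k*(s@s));return np.array([K[0,0]*s[0]+K[0,2],K[1,1]*s[1]+K[1,2]])
def crop(f,x0,y0,x1,y1,s,name):
    cv2.imwrite(f'pics/{name}.png',cv2.resize(np.array(f['pixels'])[y0:y1,x0:x1],None,fx=s,fy=s,interpolation=cv2.INTER_CUBIC))
E
python3 - <<'E'
from h import *
for n in('scene','top'):
    f=grab(n);crop(f,0,0,640,400,1.25,n+'0');c,_=ray(f,0,0);print(n,c,f['k1'])
print(robot.observe())
E
```

```text
pics
scene [1086.46301481 -508.83094663 1050.11516569] 0.04229346464557843
top [ 159.61676749  -48.94749054 1711.81944391] -0.12314825620452483
{'time_s': 0.1, 'joints': array([-1.18867008e+00,  1.24420741e-01,  1.65151783e+00, -1.30918048e-05,
        1.36752377e+00, -8.25951978e-02]), 'joint_velocities': array([-0.00152918, -0.00356512, -0.00138523,  0.00029969,  0.000578  ,
       -0.00136851]), 'joint_efforts': array([ 4.40730673e-04, -4.18881118e+01, -3.61096716e+01,  7.77857867e-02,
        4.61987942e-02, -7.48682805e-05]), 'tcp_pos': array([ 291.06915957, -580.5378972 ,  213.53396521]), 'tool_rot': array([-2.67235039e+00,  1.64961625e+00,  2.37444059e-03]), 'wrist_force': array([ 0.61791697, -0.19520203,  0.0287952 ]), 'torque': array([-0.06121891, -0.00044167,  0.01067084]), 'width': 0.9985831832251654}
```

View pics/top0.png

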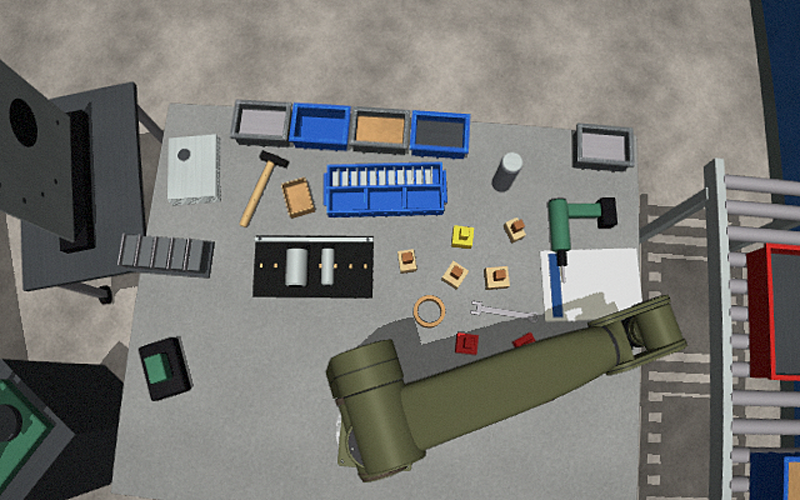

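View pics/scene0.png

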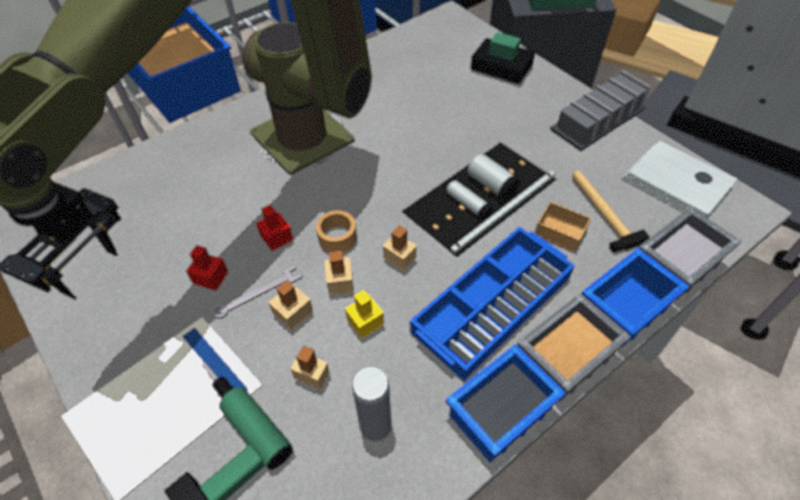

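Top image (1.25x): the cradle holds two tubes at (297,266), thick, and (327,266), thin. The crate is at (386,190). Four wooden blocks stand at (407,260), (456,274), (497,277) and (514,229). The look-alikes are a yellow block at (462,236), red blocks at (466,343) and (523,340), and blue bins in the back row. The bystanders are the tape, spanner, can, mallet, driver and carton.

Run:
```python
from h import *
f=load('top');crop(f,195,120,365,245,4.7,'t1');crop(f,310,165,430,250,6.6,'t2')
g=load('scene');crop(g,200,150,330,320,3.5,'s1')
```

```text
(no output)
```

View pics/t1.png

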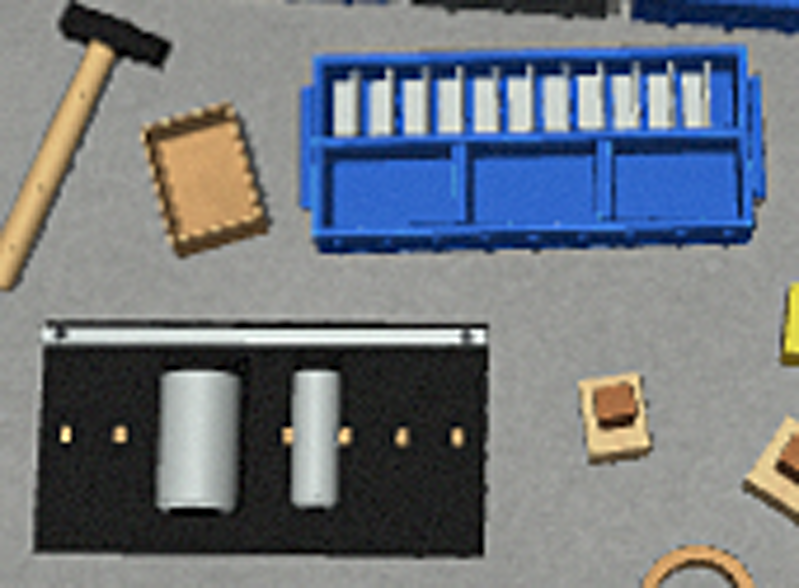

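View pics/t2.png

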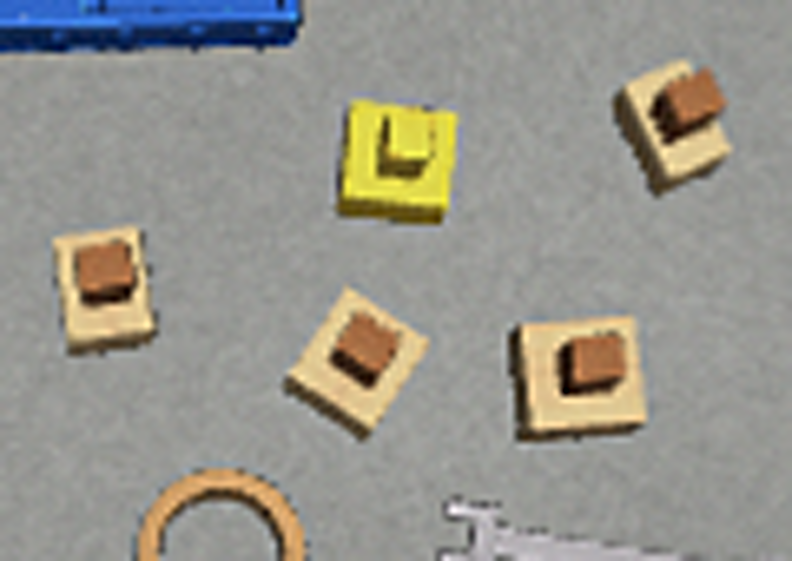

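t1: the thick tube spans about x 158–240 px and sits in the second place, the thin one about 292–338 in the third. Bays run from (325,145) to (742,225). t2: four wooden blocks of visibly different thickness, with the yellow one among them to be left alone. I'll measure them now.

Run:
```python
from h import *
np.set_printoptions(precision=1,suppress=True)
f=load('top')
def a(p,z): return pt(f,(p[0]+.5)/4.7-.5+195,(p[1]+.5)/4.7-.5+120,z)[:2]
def b(p,z): return pt(f,(p[0]+.5)/6.6-.5+310,(p[1]+.5)/6.6-.5+165,z)[:2]
for n,c in dict(B1=[(55,240),(140,228),(152,332),(70,348)],B2=[(347,288),(428,343),(366,430),(290,380)],B3=[(522,325),(635,317),(645,422),(522,432)],B4=[(620,95),(685,60),(730,150),(660,188)]).items():
    P=np.array([b(p,55) for p in c]);e=np.roll(P,-1,0)-P
    print(n,P.mean(0),np.hypot(*e.T),np.degrees(np.arctan2(e[:,1],e[:,0])))
for n,p in dict(g1=(105,257),g2=(368,338),g3=(597,352),g4=(698,93)).items(): print(n,b(p,105))
print('crate rim', [a(p,51) for p in [(318,145),(748,132),(318,238),(748,230),(314,58),(748,48)]])
print('div', [a(p,51) for p in [(459,190),(604,185)]])
print('sheet',[a(p,4) for p in [(35,552),(485,555)]],'bar',[a(p,19) for p in [(42,346),(488,347),(42,323),(488,325)]])
print('thick',[a(p,30) for p in[(160,440),(240,440)]],[a(p,60) for p in [(198,372),(198,508)]])
print('thin',[a(p,18) for p in[(292,440),(338,440)]],[a(p,36) for p in [(316,372),(316,505)]])
print('chocks',[a(p,10) for p in [(66,434),(120,434),(289,436),(345,436),(402,436),(457,436)]])
print('tape',pt(f,429/1.25,311/1.25,48),'spanner',pt(f,475/1.25,306/1.25,5),'yellow',b((400,150),55),'can',pt(f,512/1.25,162/1.25,190))
```

```text
B1 [481.2 -49.4] [46.6 57.6 45.  59.9] [ -77.6 -169.6  105.4   12. ]
B2 [ 451.1 -188.4] [52.8 58.5 48.7 59.5] [-120.8  148.1   60.3  -27.9]
B3 [ 452.3 -309.3] [61.9 57.5 67.  58.4] [ -81.8 -172.5   98.7    2.5]
B4 [ 595.4 -355.1] [42.1 55.9 45.1 56.1] [ -57.4 -151.8  122.6   25.1]
g1 [487.5 -48.7]
g2 [ 454.4 -188.9]
g3 [ 455.7 -309.3]
g4 [ 599.8 -358.4]
crate rim [array([680.1, 197.4]), array([ 715.4, -137.8]), array([604.9, 189.8]), array([ 635.7, -142.3]), array([751.7, 207.9]), array([ 785.1, -133.9])]
div [array([651.4,  83.9]), array([663.7, -28.3])]
sheet [array([350. , 392.5]), array([374.4,  42.7])] bar [array([510.5, 403.1]), array([535.4,  53. ]), array([529. , 405.5]), array([552.9,  54.4])]
thick [array([441.1, 299. ]), array([445.7, 237. ])] [array([490.6, 269.6]), array([386.5, 258.2])]
thin [array([450.8, 198.6]), array([453.4, 163. ])] [array([502.1, 182.8]), array([398.9, 172.7])]
chocks [array([443.6, 377.8]), array([446.8, 335.1]), array([455.1, 202.5]), array([458.4, 158.8]), array([461.7, 114.5]), array([464.8,  71.7])]
tape [ 341.3 -122.4   48. ] spanner [ 369.9 -256.6    5. ] yellow [ 569.  -205.2] can [ 748.6 -317.7  190. ]
```

View pics/s1.png

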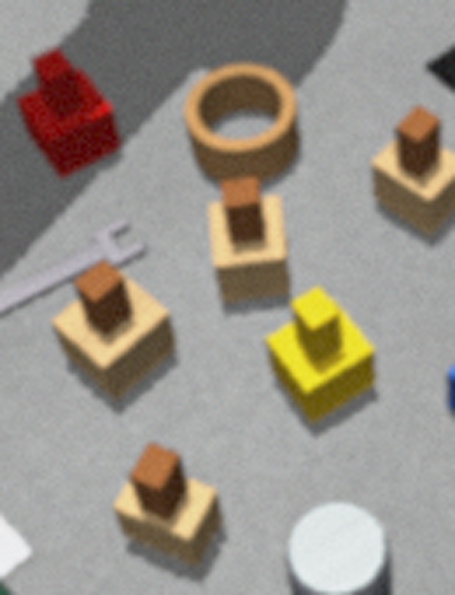

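```bash
cat >> h.py <<'E'
def T(o,yaw,p):
    c,s=np.cos(yaw),np.sin(yaw);return np.array([o[0]+c*p[0]-s*p[1],o[1]+s*p[0]+c*p[1],p[2]])
def over(f,x0,y0,x1,y1,s,segs):
    im=cv2.resize(np.array(f['pixels'])[y0:y1,x0:x1],None,fx=s,fy=s,interpolation=cv2.INTER_CUBIC)
    for a,b in segs:
        q=[tuple(np.round((proj(f,p)-[x0,y0]+.5)*s).astype(int).tolist()) for p in(a,b)];cv2.line(im,q[0],q[1],(0,255,255),1)
    return im
def crate(o,yaw):
    S=[]
    for cy in(112.5,0,-112.5):
        for z in(51,):
            P=[T(o,yaw,(x,cy+y,z)) for x,y in[(-33,-50.25),(33,-50.25),(33,50.25),(-33,50.25)]]
            S+=[(P[i],P[(i+1)%4]) for i in range(4)]
    return S
def cradle(o,yaw):
    P=[T(o,yaw,p) for p in[(0,-176,19),(0,176,19),(12,176,19),(12,-176,19)]]
    S=[(P[i],P[(i+1)%4]) for i in range(4)]
    for cy,r in((44,30),(-44,18)):
        for e in(-1,1): S.append((T(o,yaw,(0,cy+e*r,4+r)),T(o,yaw,(-120,cy+e*r,4+r))))
    P=[T(o,yaw,p) for p in[(0,-176,4),(0,176,4),(-185,176,4),(-185,-176,4)]]
    return S+[(P[i],P[(i+1)%4]) for i in range(4)]
E
python3 - <<'E'
from h import *
f=load('top');g=load('scene')
S=crate((660.5,27),np.radians(5.6))+cradle((526,229.5),np.radians(4.07))
a=over(f,195,120,365,245,4.4,S);b=over(g,315,110,475,300,3.1,S)
h=max(a.shape[0],b.shape[0]);cv2.imwrite('pics/ov1.png',a);cv2.imwrite('pics/ov2.png',b)
E
```

```text
(no output)
```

View pics/ov1.png

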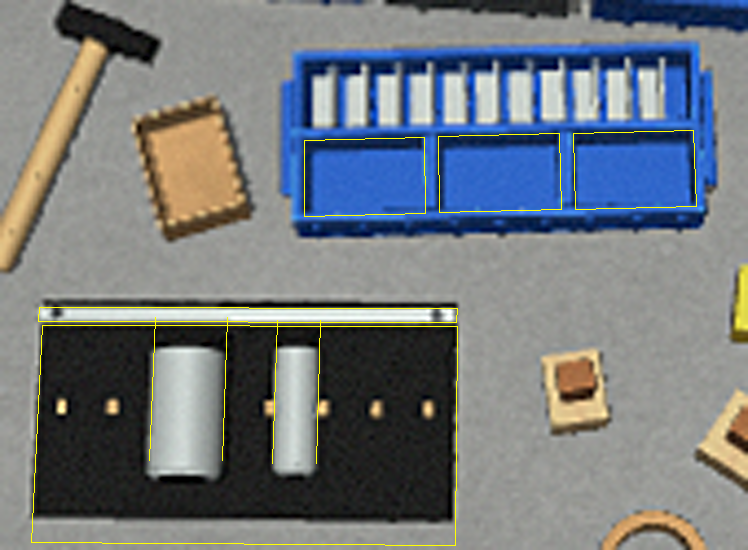

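View pics/ov2.png

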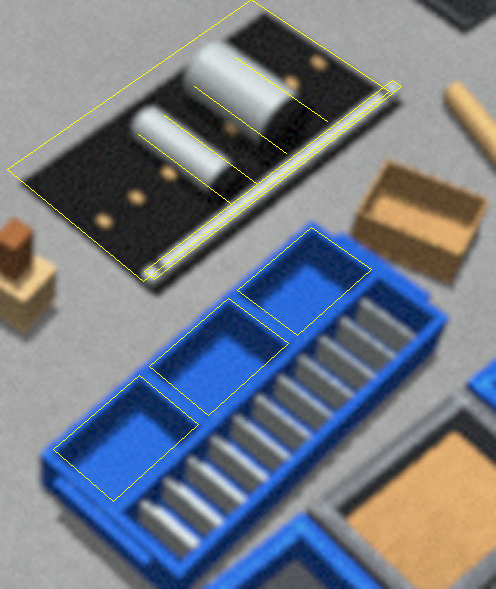

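The overlay fits the crate and bar in both views. The tubes measure 60 and 36 mm, lie about 12–17 mm short of the bar, and have their heads near x=386 and 399. Block B3 (about 62 mm) should suit the thin tube and B4 (about 38 mm) the thick one.

```bash
cat >> h.py <<'E'
from scipy.spatial.transform import Rotation as Ro
def plan(x,y,z,yawdeg=None):
    s=robot.observe();R=Ro.from_rotvec(s['tool_rot']);X=R.as_matrix()[:,0]
    cur=np.degrees(np.arctan2(X[1],X[0]));yd=cur if yawdeg is None else yawdeg
    t=(cur-yd+180)%360-180
    a=np.radians(yd);R2=np.array([[np.cos(a),np.sin(a),0],[np.sin(a),-np.cos(a),0],[0,0,-1]])
    d=R2.T@(np.array([x,y,z])-s['tcp_pos'])
    print('t%.1f pos'%s['time_s'],s['tcp_pos'].round(1),'yaw %.1f tilt %.2f'%(cur,np.degrees(np.arccos(-R.as_matrix()[2,2]))),'F',s['wrist_force'].round(1),'w mm %.1f'%(95*s['width']))
    print('turn rz %.3f rad then tool shift mm'%np.radians(t),d.round(1))
E
python3 - <<'E'
from h import *
c=((526,229.5),np.radians(4.07))
p=T(*c,(-112,44,0));print(p);plan(p[0],p[1],210,-85.9)
E
```

```text
[411.15954706 265.43981593   0.        ]
t0.1 pos [ 291.1 -580.5  213.5] yaw -63.4 tilt 0.11 F [ 0.6 -0.2  0. ] w mm 94.9
turn rz 0.393 rad then tool shift mm [-835.2 -180.3    3.5]
```

step_arm:
  motion: [-1,0,0,0,0,0,0.131,-1,0,0,0,0,0,0.131,-1,0,0,0,0,0,0.131,-1,-0.055,-0.012,0,0,0,0,-1,-0.055,-0.012,0,0,0,0,-1,-0.055,-0.012,0,0,0,0,-1,-0.055,-0.012,0,0,0,0,-1,-0.055,-0.012,0,0,0,0,-1,-0.055,-0.012,0,0,0,0,-1,-0.055,-0.012,0,0,0,0,-1,-0.055,-0.012,0,0,0,0,-1,-0.055,-0.012,0,0,0,0,-1,-0.055,-0.012,0,0,0,0,-1,-0.055,-0.012,0,0,0,0,-1,-0.055,-0.012,0,0,0,0,-1,-0.055,-0.012,0,0,0,0,-1,-0.055,-0.012,0,0,0,0,-1,-0.055,-0.012,0,0,0,0,-1,0,0,0,0,0,0,-1,0,0,0,0,0,0]

```text
time_s: 2.6
tcp_pos: [411.2, 254.4, 214.0]
tool_rot: [2.299, -2.139, -0.0]
wrist_force: [0.0, -0.2, -0.2]
width: 1.005
```

Run:
```python
from h import *
plan(411,265.5,80,-85.9)
```

```text
t2.6 pos [411.2 254.4 214. ] yaw -85.9 tilt 0.09 F [ 0.  -0.2 -0.2] w mm 95.5
turn rz 0.001 rad then tool shift mm [-11.1  -0.5 134. ]
```

step_arm:
  motion: [-1,-0.011,0,0.02,0,0,0,-1,0,0,0.035,0,0,0,-1,0,0,0.035,0,0,0,-1,0,0,0.035,0,0,0,-1,0,0,0.03,0,0,0,-1,0,0,0.02,0,0,0,-1,0,0,0.014,0,0,0,-1,0,0,0.01,0,0,0,-1,0,0,0,0,0,0,1,0,0,0,0,0,0,1,0,0,0,0,0,0,1,0,0,0,0,0,0,1,0,0,0,0,0,0,1,0,0,0,0,0,0,1,0,0,0,0,0,0,1,0,0,0,0,0,0,1,0,0,0,0,0,0]
  grip_force: 8

```text
time_s: 4.72
tcp_pos: [411.0, 265.8, 15.8]
tool_rot: [-2.3, 2.14, -0.0]
wrist_force: [-1.0, -0.6, 3.3]
width: 0.628
```

Run:
```python
from h import *
plan(411,265.5,80,-85.9)
```

```text
t4.7 pos [411.  265.8  15.8] yaw -85.9 tilt 0.01 F [-1.  -0.6  3.3] w mm 59.7
turn rz 0.000 rad then tool shift mm [  0.3   0.  -64.2]
```

```bash
cat > arc.py <<'E'
import numpy as np,sys
r,d,g=map(float,sys.argv[1:4]);th=np.array([0,5,10,15,20,25,30,36,42,48,54,60,65,70,75,79,83,87,90.])
xb=np.interp(th,[0,20,35,75,90],[-g,-g,-max(g,14),-2*r-3,-2*r-3])
t=np.radians(th);gx=xb+r*np.sin(t)-d*np.cos(t);gz=r*np.cos(t)+d*np.sin(t)
for a,b,c,e in zip(th[1:],-np.diff(gx),-np.diff(gz),xb[1:]): print(int(a),'ty %.1f tz %.1f'%(b,c),'xb %.0f'%e)
print(gx[-1],gz[-1])
E
python3 arc.py 30 95 17
```

```text
5 ty -3.0 tz -8.2 xb -17
10 ty -3.7 tz -7.9 xb -17
15 ty -4.3 tz -7.5 xb -17
20 ty -5.0 tz -7.1 xb -17
25 ty -5.6 tz -6.7 xb -17
30 ty -6.1 tz -6.1 xb -17
36 ty -6.9 tz -6.6 xb -18
42 ty -1.8 tz -5.8 xb -25
48 ty -2.4 tz -4.8 xb -32
54 ty -2.8 tz -3.8 xb -39
60 ty -3.1 tz -2.8 xb -46
65 ty -2.8 tz -1.5 xb -52
70 ty -2.9 tz -0.8 xb -57
75 ty -2.9 tz 0.0 xb -63
79 ty -6.9 tz 0.5 xb -63
83 ty -6.9 tz 1.0 xb -63
87 ty -6.8 tz 1.5 xb -63
90 ty -5.0 tz 1.4 xb -63
-33.00000000000001 95.0
```

step_arm:
  motion: [1,0,-0.003,-0.008,0,0,0,1,0,-0.0037,-0.008,0,0,0,1,0,-0.0043,-0.0075,0,0,0,1,0,-0.005,-0.007,0,0,0,1,0,-0.0056,-0.0067,0,0,0,1,0,-0.006,-0.006,0,0,0,1,0,-0.007,-0.0066,0,0,0,1,0,-0.002,-0.0058,0,0,0,1,0,-0.0024,-0.0048,0,0,0,1,0,-0.0028,-0.0038,0,0,0,1,0,0,0,0,0,0,1,0,0,0,0,0,0]

```text
time_s: 6.22
tcp_pos: [452.3, 268.6, 79.6]
tool_rot: [2.299, -2.14, -0.0]
wrist_force: [-0.1, -0.3, -4.0]
width: 0.632
```

Run:
```python
from h import *
plan(411,265.5,80,-85.9)
g=grab('scene');f=grab('top')
a=cv2.resize(g['pixels'][90:240,300:480],None,fx=3,fy=3);cv2.imwrite('pics/tip1.png',a)
```

```text
t6.2 pos [452.3 268.6  79.6] yaw -85.9 tilt 0.03 F [-0.1 -0.3 -4. ] w mm 60.0
turn rz 0.000 rad then tool shift mm [ 0.2 41.4 -0.4]
```

View pics/tip1.png

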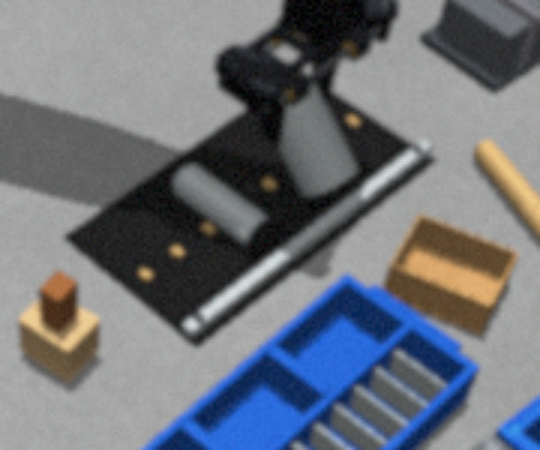

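The picture shows the thick tube pivoting up in the grip with its foot near the bar at about (320,190). I'll carry on the arc.

step_arm:
  motion: [1,0,-0.003,-0.0028,0,0,0,1,0,-0.0028,-0.0015,0,0,0,1,0,-0.003,-0.001,0,0,0,1,0,-0.003,0,0,0,0,1,0,-0.007,0,0,0,0,1,0,-0.007,0.001,0,0,0,1,0,-0.007,0.0015,0,0,0,1,0,-0.005,0.0014,0,0,0,1,0,0,0,0,0,0,1,0,0,0,0,0,0]

```text
time_s: 7.58
tcp_pos: [492.0, 271.9, 84.3]
tool_rot: [-2.298, 2.139, -0.002]
wrist_force: [-3.7, -0.7, 9.6]
width: 0.633
```

Run:
```python
from h import *
plan(411,265.5,80,-85.9)
g=grab('scene')
a=cv2.resize(g['pixels'][90:240,300:480],None,fx=3,fy=3);cv2.imwrite('pics/tip2.png',a)
```

```text
t7.6 pos [492.  271.9  84.3] yaw -85.9 tilt 0.15 F [-3.7 -0.7  9.6] w mm 60.1
turn rz 0.000 rad then tool shift mm [ 0.6 81.3  4.3]
```

View pics/tip2.png

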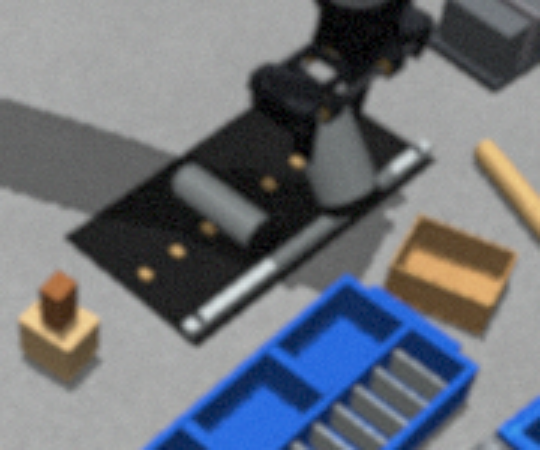

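step_arm:
  motion: [-0.45,0,0,0,0,0,0,-0.45,0,0,0,0,0,0,-0.45,0,0,0,0,0,0,-0.45,0,0,0,0,0,0,-0.45,0,0,0,0,0,0,-0.45,0,0,0,0,0,0]

```text
time_s: 8.38
tcp_pos: [490.2, 271.4, 81.2]
tool_rot: [2.3, -2.14, -0.0]
wrist_force: [0.6, -0.6, 0.2]
width: 0.727
```

Run:
```python
from h import *
plan(492,271.9,80,-85.9)
g=grab('scene')
crop(g,380,120,450,170,8,'tip3')
```

```text
t8.4 pos [490.2 271.4  81.2] yaw -85.9 tilt 0.01 F [ 0.6 -0.6  0.2] w mm 69.0
turn rz 0.000 rad then tool shift mm [-0.4 -1.8  1.2]
```

View pics/tip3.png

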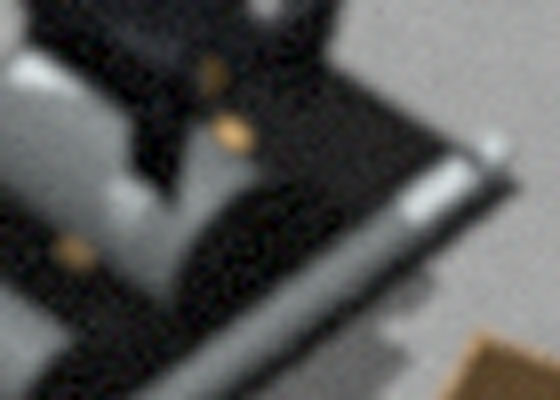

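The tube was still leaning more than it looked, and it fell back into the cradle. I'll back off to locate it.

step_arm:
  motion: [-1,0,0,-0.04,0,0,0,-1,0,0,-0.05,0,0,0,-1,0,0,-0.05,0,0,0,-1,0.06,0.0,0,0,0,0,-1,0.06,0.0,0,0,0,0,-1,0.06,0.0,0,0,0,0,-1,0.06,0.0,0,0,0,0,-1,0.06,0.0,0,0,0,0,-1,0,0,0,0,0,0]

```text
time_s: 9.55
tcp_pos: [511.8, -31.2, 221.3]
tool_rot: [2.293, -2.147, 0.001]
wrist_force: [-0.3, 0.6, -0.7]
width: 1.0
```

Run:
```python
from h import *
plan(411,265,200,-85.9)
f=grab('top');g=grab('scene');crop(f,195,170,315,245,6.6,'t3')
```

```text
t9.6 pos [511.8 -31.2 221.3] yaw -86.2 tilt 0.04 F [-0.3  0.6 -0.7] w mm 95.0
turn rz -0.006 rad then tool shift mm [-302.7   79.4   21.3]
```

View pics/t3.png

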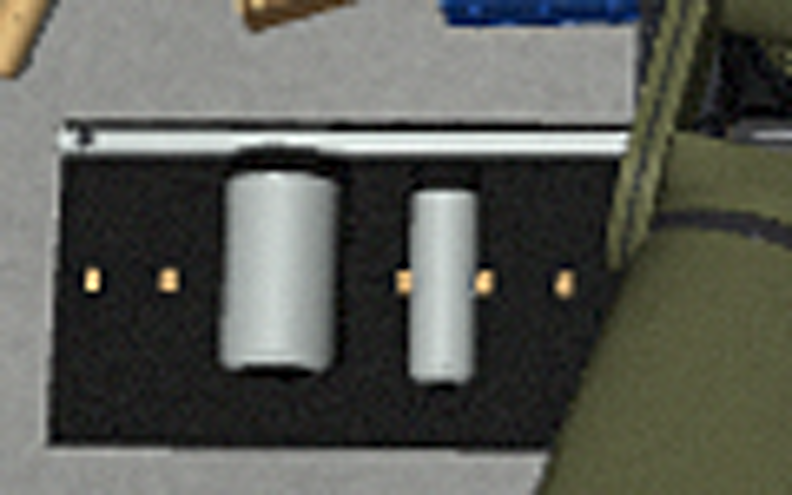

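The thick tube lies again with its foot tight at the bar (black foot at (283,158), head edge at y≈365). I'll measure it.

Run:
```python
from h import *
np.set_printoptions(precision=1,suppress=True)
f=load('top')
b=lambda p,z:pt(f,(p[0]+.5)/6.6-.5+195,(p[1]+.5)/6.6-.5+170,z)[:2]
print(b((283,172),64),b((280,362),62),'sides',b((224,260),34),b((338,260),34))
print('foot',b((283,150),55))
print('thin',b((444,192),40),b((441,378),38))
```

```text
[501.4 267.5] [397.9 258.2] sides [456.  300.4] [460.6 237.6]
foot [515.5 270.5]
thin [501.7 182.3] [399.2 174.1]
```

```bash
python3 - <<'E'
from h import *
plan(413.7,265.7,200,-85.9)
E
sed -i 's/^xb=.*/xb=-np.minimum(np.maximum(g,15*np.tan(np.radians(th))+2),2*r+2)/' arc.py
python3 arc.py 30 104 5
```

```text
t9.7 pos [511.7 -28.1 221.2] yaw -86.0 tilt 0.03 F [0.1 0.8 0.8] w mm 94.9
turn rz -0.001 rad then tool shift mm [-300.1   76.8   21.2]
5 ty -3.0 tz -9.0 xb -5
10 ty -3.8 tz -8.7 xb -5
15 ty -3.5 tz -8.3 xb -6
20 ty -3.8 tz -7.9 xb -7
25 ty -4.4 tz -7.4 xb -9
30 ty -4.8 tz -6.8 xb -11
36 ty -6.3 tz -7.4 xb -13
42 ty -6.7 tz -6.5 xb -16
48 ty -6.8 tz -5.5 xb -19
54 ty -6.4 tz -4.4 xb -23
60 ty -5.5 tz -3.3 xb -28
65 ty -3.1 tz -1.9 xb -34
70 ty -0.3 tz -1.1 xb -43
75 ty 5.3 tz -0.2 xb -58
79 ty -3.5 tz 0.4 xb -62
83 ty -7.5 tz 0.9 xb -62
87 ty -7.4 tz 1.5 xb -62
90 ty -5.5 tz 1.4 xb -62
-32.00000000000001 104.0
```

step_arm:
  motion: [-1,-0.06,0.015,0,0,0,0,-1,-0.06,0.016,0,0,0,0,-1,-0.06,0.015,0,0,0,0,-1,-0.06,0.015,0,0,0,0,-1,-0.06,0.016,0.02,0,0,0,-1,0,0,0.04,0,0,0,-1,0,0,0.04,0,0,0,-1,0,0,0.04,0,0,0,-1,0,0,0.03,0,0,0,-1,0,0,0.02,0,0,0,-1,0,0,0.015,0,0,0,-1,0,0,0,0,0,0,1,0,0,0,0,0,0,1,0,0,0,0,0,0,1,0,0,0,0,0,0,1,0,0,0,0,0,0,1,0,0,0,0,0,0,1,0,0,0,0,0,0,1,0,0,0,0,0,0,1,0,0,0,0,0,0]
  grip_force: 4

```text
time_s: 12.15
tcp_pos: [414.5, 264.4, 17.8]
tool_rot: [-2.298, 2.139, 0.002]
wrist_force: [-1.7, 3.7, 3.9]
width: 0.631
```

Run:
```python
from h import *
plan(413.7,265.7,15,-85.9)
```

```text
t12.2 pos [414.5 264.4  17.8] yaw -85.9 tilt 0.12 F [-1.7  3.7  3.9] w mm 59.9
turn rz -0.000 rad then tool shift mm [-1.4  0.7  2.8]
```

step_arm:
  motion: [1,0,-0.003,-0.009,0,0,0,1,0,-0.0038,-0.0087,0,0,0,1,0,-0.0035,-0.0083,0,0,0,1,0,-0.0038,-0.0079,0,0,0,1,0,-0.0044,-0.0074,0,0,0,1,0,-0.0048,-0.0068,0,0,0,1,0,0,0,0,0,0,1,0,0,0,0,0,0]

```text
time_s: 13.15
tcp_pos: [437.4, 265.1, 65.2]
tool_rot: [2.3, -2.14, -0.0]
wrist_force: [-0.2, -0.6, 0.5]
width: 0.63
```

Run:
```python
from h import *
plan(413.7,265.7,15,-85.9)
print(robot.observe()['torque'])
```

```text
t13.2 pos [437.4 265.1  65.2] yaw -85.9 tilt 0.02 F [-0.2 -0.6  0.5] w mm 59.9
turn rz 0.000 rad then tool shift mm [-2.3 23.6 50.2]
[ 0.01264024  0.04101485 -0.0173362 ]
```

Run:
```python
from h import *
g=grab('scene');f=grab('top')
a=cv2.resize(g['pixels'][90:180,360:470],None,fx=5,fy=5,interpolation=cv2.INTER_CUBIC);b=cv2.resize(f['pixels'][180:240,200:280],None,fx=5,fy=5,interpolation=cv2.INTER_CUBIC)
h=np.zeros((750,550,3),np.uint8);h[:450]=a;h[450:,:400]=b;cv2.imwrite('pics/tip4.png',cv2.resize(h,(440,600)))
```

```text
(no output)
```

View pics/tip4.png

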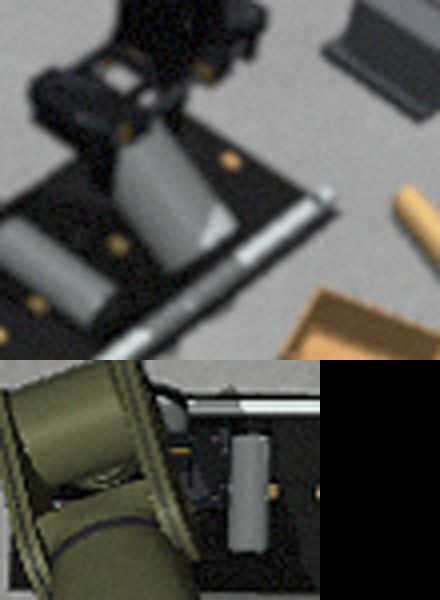

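The tube pivots properly, at about 30° now with its foot low at the bar. I'll continue.

step_arm:
  motion: [1,0,-0.006,-0.007,0,0,0,1,0,-0.0065,-0.006,0,0,0,1,0,-0.006,-0.005,0,0,0,1,0,-0.0055,-0.004,0,0,0,1,0,-0.0045,-0.003,0,0,0,1,0,0,0,0,0,0]

```text
time_s: 14.0
tcp_pos: [466.6, 267.3, 90.7]
tool_rot: [-2.299, 2.14, -0.001]
wrist_force: [-1.4, 0.1, 1.2]
width: 0.632
```

```bash
cat > look.py <<'E'
from h import *
import sys
plan(526,229.5,15,-85.9); print(robot.observe()['torque'].round(3))
g=grab('scene')
# dark/gray profile: overlay candidate tube outlines
E
python3 look.py
```

```text
t14.0 pos [466.6 267.3  90.7] yaw -85.9 tilt 0.05 F [-1.4  0.1  1.2] w mm 60.0
turn rz 0.000 rad then tool shift mm [ 41.9 -56.5  75.7]
[ 0.028  0.183 -0.029]
```

step_arm:
  motion: [1,0,-0.003,-0.0015,0,0,0,1,0,-0.002,-0.001,0,0,0,1,0,-0.002,0,0,0,0,1,0,-0.003,0,0,0,0,1,0,-0.003,0,0,0,0,1,0,-0.003,0.0005,0,0,0,1,0,-0.003,0.0005,0,0,0,1,0,-0.003,0.0005,0,0,0,1,0,0,0,0,0,0]

```text
time_s: 15.18
tcp_pos: [488.6, 268.9, 91.8]
tool_rot: [-2.299, 2.14, -0.001]
wrist_force: [-3.2, -0.6, 4.1]
width: 0.63
```

```bash
python3 look.py
python3 - <<'E'
from h import *
g=load('scene');crop(g,350,80,450,180,6,'tip5')
E
```

```text
t15.2 pos [488.6 268.9  91.8] yaw -85.9 tilt 0.07 F [-3.2 -0.6  4.1] w mm 59.9
turn rz 0.000 rad then tool shift mm [ 42.  -34.5  76.8]
[-0.031  0.571 -0.006]
```

View pics/tip5.png

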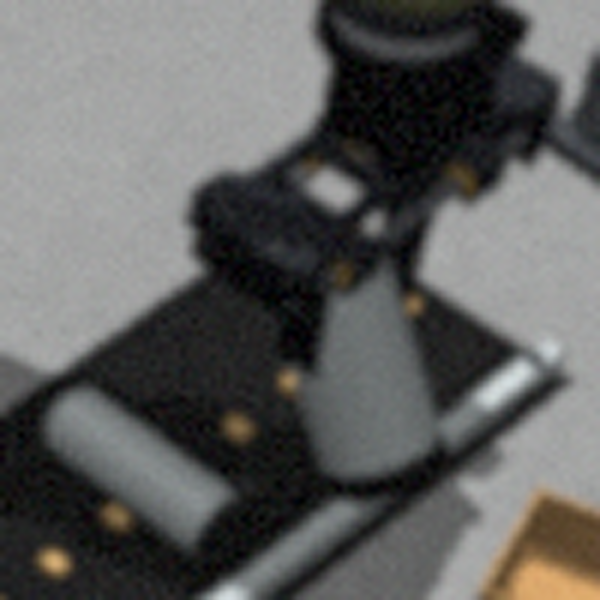

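```bash
cat > tilt.py <<'E'
from h import *
import sys
r=float(sys.argv[1]);cy=float(sys.argv[2]);O=(526,229.5);Y=np.radians(4.07)
g=load('scene');im=cv2.GaussianBlur(np.array(g['pixels']),(0,0),.6).mean(2)
p=robot.observe()['tcp_pos'];c,s=np.cos(Y),np.sin(Y)
gx=c*(p[0]-O[0])+s*(p[1]-O[1]);gy=-s*(p[0]-O[0])+c*(p[1]-O[1]);gz=p[2]+19
print('grip in cradle',gx,gy,gz)
res=[]
for th in range(20,106,2):
  for d in range(88,114,4):
    t=np.radians(th);u=np.array([-np.cos(t),0,np.sin(t)]);n=np.array([np.sin(t),0,np.cos(t)]);G=np.array([gx,gy,gz])
    def hull(a0,a1):
        q=[]
        for a in(a0,a1):
            for k in np.linspace(0,2*np.pi,40):
                q.append(proj(g,T(O,Y,G+(a-d)*u+r*(np.cos(k)*n+np.sin(k)*np.array([0,1,0])))))
        m=np.zeros(im.shape,np.uint8);cv2.fillConvexPoly(m,cv2.convexHull((np.array(q)*8).round().astype(np.int32)),1,shift=3);return m
    # silver 20..75, dark foot 2..13 not overlapped by silver
    A=hull(17,min(80,d-14));B=hull(0,15)&~hull(13,100)
    fullm=hull(0,80);ring=cv2.dilate(A,np.ones((5,5)))&~cv2.dilate(A,np.ones((3,3)))&~fullm
    ia=im[A>0];ib=im[B>0] if B.sum()>4 else np.array([60.])
    zf=(G-d*u-r*n)[2]
    res.append((-abs(ia.std()) -0.3*ib.mean()-0.15*im[ring>0].mean()+0.02*A.sum()**.5,th,d,round(zf-4,1),round(ia.mean(),1),round(ia.std(),1),round(ib.mean(),1)))
res.sort(reverse=True)
for x in res[:10]: print(x)
E
python3 tilt.py 30 44
```

```text
grip in cradle -34.631663119323846 41.937867486294145 110.7143192168568
(np.float64(-39.30788034550403), 66, 96, np.float64(6.8), np.float64(92.4), np.float64(24.9), np.float64(27.4))
(np.float64(-40.03915771829046), 64, 96, np.float64(7.3), np.float64(92.2), np.float64(24.9), np.float64(28.9))
(np.float64(-40.557550589824814), 68, 96, np.float64(6.5), np.float64(91.4), np.float64(26.2), np.float64(28.1))
(np.float64(-40.68269493310828), 70, 96, np.float64(6.2), np.float64(91.4), np.float64(26.4), np.float64(28.3))
(np.float64(-41.1949031167555), 62, 96, np.float64(7.9), np.float64(91.6), np.float64(25.4), np.float64(30.7))
(np.float64(-41.30298163133672), 68, 100, np.float64(2.8), np.float64(91.4), np.float64(25.1), np.float64(33.8))
(np.float64(-41.6748615460752), 64, 92, np.float64(10.9), np.float64(92.3), np.float64(25.7), np.float64(32.4))
(np.float64(-41.68575219715841), 62, 92, np.float64(11.4), np.float64(92.4), np.float64(25.6), np.float64(31.7))
(np.float64(-41.88162160219857), 60, 96, np.float64(8.6), np.float64(92.0), np.float64(25.3), np.float64(31.8))
(np.float64(-41.88982248950724), 70, 100, np.float64(2.5), np.float64(90.8), np.float64(26.3), np.float64(31.6))
```

step_arm:
  motion: [1,0,0.002,-0.004,0,0,0,1,0,0.004,-0.004,0,0,0,1,0,0.006,-0.004,0,0,0,1,0,0.008,0,0,0,0,1,0,0.01,0,0,0,0,1,0,0.01,0,0,0,0,1,0,0,0,0,0,0,1,0,0,0,0,0,0]

```text
time_s: 16.23
tcp_pos: [448.2, 265.9, 103.3]
tool_rot: [-2.299, 2.14, -0.0]
wrist_force: [-0.3, 0.0, -2.5]
width: 0.628
```

```bash
python3 look.py; python3 tilt.py 30 44
```

```text
t16.2 pos [448.2 265.9 103.3] yaw -85.9 tilt 0.03 F [-0.3  0.  -2.5] w mm 59.7
turn rz 0.000 rad then tool shift mm [ 41.9 -75.   88.3]
[0.033 0.008 0.007]
grip in cradle -74.90248672370447 41.85994885502187 122.37080845157487
(np.float64(-37.13818522160008), 88, 108, np.float64(9.4), np.float64(76.8), np.float64(24.0), np.float64(23.3))
(np.float64(-37.18741469543501), 88, 104, np.float64(13.4), np.float64(77.4), np.float64(24.3), np.float64(22.3))
(np.float64(-37.483753135225726), 90, 108, np.float64(10.4), np.float64(76.9), np.float64(24.2), np.float64(23.4))
(np.float64(-38.31459848877007), 90, 112, np.float64(6.4), np.float64(76.1), np.float64(24.3), np.float64(25.1))
(np.float64(-38.419657342773554), 90, 104, np.float64(14.4), np.float64(77.5), np.float64(24.7), np.float64(25.3))
(np.float64(-38.461195337006274), 86, 104, np.float64(12.5), np.float64(76.7), np.float64(24.9), np.float64(23.6))
(np.float64(-38.57783352231387), 86, 108, np.float64(8.5), np.float64(75.9), np.float64(24.6), np.float64(24.7))
(np.float64(-38.667643596738486), 88, 112, np.float64(5.4), np.float64(75.4), np.float64(24.6), np.float64(25.6))
(np.float64(-38.706158826248696), 84, 104, np.float64(11.8), np.float64(75.6), np.float64(25.6), np.float64(22.3))
(np.float64(-38.8562971183373), 92, 108, np.float64(11.5), np.float64(76.9), np.float64(24.7), np.float64(25.6))
```

The tube now hangs upright (best fit 88°, zero wrist torque). I'll set it on the sheet clear of the chocks to square it, then grip firmly.

step_arm:
  motion: [1,0,-0.007,0,0,0,0,1,0,-0.008,0,0,0,0,1,0,-0.008,0,0,0,0,1,0,-0.008,0,0,0,0,1,0,-0.006,0,0,0,0,1,0,0,0.003,0,0,0,1,0,0,0.003,0,0,0,1,0,0,0.003,0,0,0,1,0,0,0.002,0,0,0,1,0,0,0.002,0,0,0,1,0,0,0.001,0,0,0,1,0,0,0,0,0,0]

```text
time_s: 17.77
tcp_pos: [486.6, 269.0, 91.1]
tool_rot: [-2.297, 2.138, -0.003]
wrist_force: [1.4, 0.3, 5.0]
width: 0.626
```

```bash
python3 look.py; python3 tilt.py 30 44|head -5
```

```text
t17.8 pos [486.6 269.   91.1] yaw -85.9 tilt 0.24 F [1.4 0.3 5. ] w mm 59.4
turn rz 0.000 rad then tool shift mm [ 42.3 -36.4  76.1]
[-0.166 -0.233  0.005]
grip in cradle -36.48647130895478 42.23198698209349 110.13419950432319
(np.float64(-38.853331637246754), 92, 108, np.float64(-0.8), np.float64(75.3), np.float64(25.3), np.float64(25.1))
(np.float64(-39.13116883025214), 94, 112, np.float64(-3.5), np.float64(74.5), np.float64(25.8), np.float64(24.1))
(np.float64(-39.40688920264892), 92, 104, np.float64(3.2), np.float64(75.5), np.float64(25.9), np.float64(25.8))
(np.float64(-39.53089139489211), 96, 112, np.float64(-2.1), np.float64(74.0), np.float64(26.3), np.float64(23.3))
```

step_arm:
  motion: [1,0,0,0,0,0,0,1,0,0,0,0,0,0,1,0,0,-0.005,0,0,0,1,0,0,-0.015,0,0,0,1,0,0,-0.03,0,0,0,1,0,0,-0.035,0,0,0,1,0,0,0,0,0,0]
  grip_force: 25

```text
time_s: 18.7
tcp_pos: [486.8, 269.5, 177.9]
tool_rot: [-2.295, 2.136, -0.004]
wrist_force: [-0.0, 0.1, -3.9]
width: 0.627
```

```bash
python3 look.py; python3 tilt.py 30 44|head -5
python3 - <<'E'
from h import *
p=T((660.5,27),np.radians(5.6),(0,130,0));print(p);plan(p[0],p[1],175)
E
```

```text
t18.7 pos [486.8 269.5 177.9] yaw -85.9 tilt 0.40 F [-0.   0.1 -3.9] w mm 59.5
turn rz 0.000 rad then tool shift mm [ 42.7 -36.2 162.9]
[ 0.033 -0.009  0.022]
grip in cradle -37.6419483845003 42.11996827938642 194.33851982643867
(np.float64(-46.62739413341641), 88, 104, np.float64(85.4), np.float64(81.9), np.float64(27.8), np.float64(23.4))
(np.float64(-46.845313058958396), 90, 104, np.float64(86.3), np.float64(80.6), np.float64(27.9), np.float64(23.0))
(np.float64(-47.11747408952088), 92, 104, np.float64(87.4), np.float64(79.6), np.float64(27.7), np.float64(23.7))
(np.float64(-47.265458226153854), 92, 108, np.float64(83.5), np.float64(78.3), np.float64(27.3), np.float64(25.7))
[647.81422303 156.379562     0.        ]
t18.8 pos [485.5 268.8 175.3] yaw -85.9 tilt 0.14 F [-0.   0.9 -4. ] w mm 59.7
turn rz 0.000 rad then tool shift mm [ 123.8 -153.9    0.3]
```

step_arm:
  motion: [1,0.025,-0.031,0,0,0,0,1,0.025,-0.031,0,0,0,0,1,0.025,-0.031,0,0,0,0,1,0.025,-0.031,0,0,0,0,1,0.024,-0.03,0,0,0,0,1,0,0,0,0,0,0,1,0,0,0.01,0,0,0,1,0,0,0.01,0,0,0,1,0,0,0,0,0,0,1,0,0,0,0,0,0]

```text
time_s: 20.0
tcp_pos: [647.1, 156.3, 154.2]
tool_rot: [2.3, -2.139, -0.0]
wrist_force: [-0.1, 0.6, -2.3]
width: 0.629
```

```bash
cat > ins.py <<'E'
from h import *
import sys
# overlay predicted tube foot in both cams ; args own x,y
x,y,r=map(float,sys.argv[1:4]);p=T((660.5,27),np.radians(5.6),(x,y,0));plan(p[0],p[1],float(sys.argv[4]))
E
python3 ins.py 0 130 30 93
python3 - <<'E'
from h import *
g=grab('scene');f=grab('top')
S=crate((660.5,27),np.radians(5.6))
p=robot.observe()['tcp_pos']
C=[[p[0]+30*np.cos(k),p[1]+30*np.sin(k),p[2]-87] for k in np.linspace(0,2*np.pi,25)]
S+=[(C[i],C[i+1]) for i in range(24)]
a=over(g,380,110,480,240,4,S);cv2.imwrite('pics/in1.png',a)
E
```

```text
t20.0 pos [647.1 156.3 154.2] yaw -85.8 tilt 0.01 F [-0.1  0.6 -2.3] w mm 59.7
turn rz 0.000 rad then tool shift mm [ 0.  -0.7 61.2]
```

View pics/in1.png

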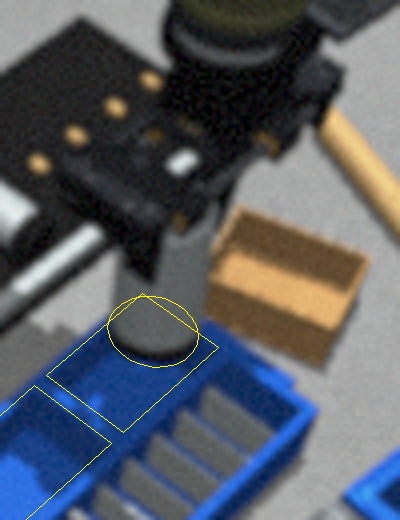

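The held tube's foot coincides with the prediction (foot centre ≈(153,330)) over the +y end of bay 1. Lowering it in.

step_arm:
  motion: [1,0,-0.001,0.006,0,0,0,1,0,0,0.006,0,0,0,1,0,0,0.006,0,0,0,1,0,0,0.006,0,0,0,1,0,0,0.006,0,0,0,1,0,0,0,0,0,0]

```text
time_s: 20.85
tcp_pos: [647.9, 155.9, 123.2]
tool_rot: [2.299, -2.139, -0.002]
wrist_force: [0.3, 1.3, -3.2]
width: 0.631
```

```bash
python3 ins.py 0 130 30 93
```

```text
t20.9 pos [647.9 155.9 123.2] yaw -85.9 tilt 0.09 F [ 0.3  1.3 -3.2] w mm 59.9
turn rz 0.000 rad then tool shift mm [-0.5  0.1 30.2]
```

step_arm:
  motion: [1,0,0,0.006,0,0,0,1,0,0,0.006,0,0,0,1,0,0,0.006,0,0,0,1,0,0,0.005,0,0,0,1,0,0,0.003,0,0,0,1,0,0,0.002,0,0,0,1,0,0,0.001,0,0,0,1,0,0,0,0,0,0]

```text
time_s: 21.85
tcp_pos: [648.6, 156.0, 95.4]
tool_rot: [-2.299, 2.14, -0.0]
wrist_force: [0.9, 0.4, -2.4]
width: 0.631
```

```bash
python3 ins.py 0 130 30 93
```

```text
t21.9 pos [648.6 156.   95.4] yaw -85.9 tilt 0.03 F [ 0.9  0.4 -2.4] w mm 59.9
turn rz 0.000 rad then tool shift mm [-0.4  0.8  2.4]
```

step_arm:
  motion: [1,0,0,0.001,0,0,0,1,0,0,0.001,0,0,0,1,0,0,0.001,0,0,0,1,0,0,0.001,0,0,0,1,-0.001,0,0,0,0,0,1,0,0,0,0,0,0]

```text
time_s: 22.6
tcp_pos: [649.4, 156.3, 93.0]
tool_rot: [-2.3, 2.139, -0.004]
wrist_force: [-0.1, -2.3, 4.9]
width: 0.63
```

```bash
python3 ins.py 0 130 30 93
```

```text
t22.6 pos [649.4 156.3  93. ] yaw -85.9 tilt 0.16 F [-0.1 -2.3  4.9] w mm 59.8
turn rz 0.000 rad then tool shift mm [-0.2  1.6  0. ]
```

Contact is at the floor height expected. Releasing and going to the thin tube.

step_arm:
  motion: [-0.4,0,0,0,0,0,0,-0.6,0,0,0,0,0,0,-1,0,0,0,0,0,0,-1,0,0,0,0,0,0,-1,0,0,-0.01,0,0,0,-1,0,0,-0.02,0,0,0,-1,0,0,-0.04,0,0,0,-1,0,0,-0.05,0,0,0,-1,0,0,0,0,0,0]

```text
time_s: 23.72
tcp_pos: [651.9, 157.6, 220.2]
tool_rot: [-2.292, 2.133, -0.013]
wrist_force: [-0.6, 0.5, -0.6]
width: 0.999
```

```bash
python3 - <<'E'
from h import *
p=T((526,229.5),np.radians(4.07),(-115.5,-43.8,0));print(p);plan(p[0],p[1],8,-85.9)
E
python3 arc.py 18 104 11.5
```

```text
[413.89999421 177.6128272    0.        ]
t23.7 pos [651.9 157.6 220.2] yaw -85.9 tilt 0.77 F [-0.6  0.5 -0.6] w mm 94.9
turn rz 0.000 rad then tool shift mm [-37.  236.  212.2]
5 ty -2.0 tz -9.0 xb -12
10 ty -2.7 tz -8.8 xb -12
15 ty -3.5 tz -8.5 xb -12
20 ty -4.2 tz -8.2 xb -12
25 ty -4.9 tz -7.8 xb -12
30 ty -5.6 tz -7.3 xb -12
36 ty -6.1 tz -8.1 xb -13
42 ty -5.7 tz -7.3 xb -16
48 ty -5.9 tz -6.4 xb -19
54 ty -5.7 tz -5.4 xb -23
60 ty -4.8 tz -4.3 xb -28
65 ty -2.6 tz -2.8 xb -34
70 ty -5.2 tz -2.0 xb -38
75 ty -9.1 tz -1.2 xb -38
79 ty -7.4 tz -0.4 xb -38
83 ty -7.4 tz 0.1 xb -38
87 ty -7.3 tz 0.6 xb -38
90 ty -5.5 tz 0.8 xb -38
-20.000000000000007 104.0
```

step_arm:
  motion: [-1,-0.007,0.047,0,0,0,0,-1,-0.008,0.047,0,0,0,0,-1,-0.007,0.047,0,0,0,0,-1,-0.008,0.047,0,0,0,0,-1,-0.007,0.048,0.03,0,0,0,-1,0,0,0.04,0,0,0,-1,0,0,0.04,0,0,0,-1,0,0,0.03,0,0,0,-1,0,0,0.02,0,0,0,-1,0,0,0,0,0,0,-1,0,0,0,0,0,0]

```text
time_s: 25.1
tcp_pos: [411.1, 177.2, 52.4]
tool_rot: [-2.299, 2.139, -0.001]
wrist_force: [-0.5, 0.2, 0.5]
width: 1.0
```

Run:
```python
from h import *
plan(413.9,177.6,9,-85.9)
```

```text
t25.1 pos [411.1 177.2  52.4] yaw -85.9 tilt 0.10 F [-0.5  0.2  0.5] w mm 95.0
turn rz 0.000 rad then tool shift mm [-0.2 -2.8 43.4]
```

step_arm:
  motion: [-1,0,-0.003,0.015,0,0,0,-1,0,0,0.015,0,0,0,-1,0,0,0.008,0,0,0,-1,0,0,0.005,0,0,0,-1,0,0,0,0,0,0,1,0,0,0,0,0,0,1,0,0,0,0,0,0,1,0,0,0,0,0,0,1,0,0,0,0,0,0,1,0,0,0,0,0,0,1,0,0,0,0,0,0,1,0,0,0,0,0,0,1,0,0,0,0,0,0,1,0,0,0,0,0,0,1,0,0,0,0,0,0]
  grip_force: 4

```text
time_s: 26.98
tcp_pos: [413.3, 177.1, 8.2]
tool_rot: [2.3, -2.14, 0.0]
wrist_force: [0.9, -0.8, -0.5]
width: 0.379
```

Run:
```python
from h import *
plan(413.9,177.6,9,-85.9)
```

```text
t27.0 pos [413.3 177.1   8.2] yaw -85.9 tilt 0.01 F [ 0.9 -0.8 -0.5] w mm 36.0
turn rz 0.000 rad then tool shift mm [-0.5 -0.6 -0.8]
```

step_arm:
  motion: [1,0,-0.002,-0.009,0,0,0,1,0,-0.0027,-0.0088,0,0,0,1,0,-0.0035,-0.0085,0,0,0,1,0,-0.0042,-0.0082,0,0,0,1,0,-0.0045,-0.0078,0,0,0,1,0,-0.005,-0.0073,0,0,0,1,0,-0.005,-0.008,0,0,0,1,0,0,0,0,0,0,1,0,0,0,0,0,0]

```text
time_s: 28.1
tcp_pos: [440.0, 179.1, 65.8]
tool_rot: [2.3, -2.14, -0.0]
wrist_force: [-0.2, -0.8, -0.8]
width: 0.378
```

```bash
python3 look.py; python3 tilt.py 18 -44|head -5
```

```text
t28.1 pos [440.  179.1  65.8] yaw -85.9 tilt 0.02 F [-0.2 -0.8 -0.8] w mm 35.9
turn rz 0.000 rad then tool shift mm [-44.2 -89.3  50.8]
[ 0.014  0.098 -0.003]
grip in cradle -89.49103176744282 -44.202880900525344 84.59432966026354
(np.float64(-39.37139455157221), 44, 108, np.float64(-7.4), np.float64(107.8), np.float64(22.9), np.float64(33.5))
(np.float64(-39.94348987722261), 42, 104, np.float64(-2.4), np.float64(108.3), np.float64(22.1), np.float64(38.4))
(np.float64(-40.025303886692285), 42, 108, np.float64(-5.0), np.float64(107.9), np.float64(22.0), np.float64(38.8))
(np.float64(-40.24881235649471), 40, 108, np.float64(-2.6), np.float64(108.0), np.float64(21.6), np.float64(40.1))
```

At 40° now (50° from vertical), foot low near the bar. I'll continue up and let it hang.

step_arm:
  motion: [1,0,-0.004,-0.007,0,0,0,1,0,-0.003,-0.007,0,0,0,1,0,-0.002,-0.006,0,0,0,1,0,0,-0.006,0,0,0,1,0,0,-0.005,0,0,0,1,0,0,-0.005,0,0,0,1,0,0,-0.005,0,0,0,1,0,0,-0.004,0,0,0,1,0,0,0,0,0,0,1,0,0,0,0,0,0]

```text
time_s: 29.4
tcp_pos: [449.0, 179.7, 110.6]
tool_rot: [2.3, -2.14, -0.0]
wrist_force: [-0.3, -0.6, -2.6]
width: 0.375
```

```bash
python3 look.py; python3 tilt.py 18 -44|head -7
```

```text
t29.4 pos [449.  179.7 110.6] yaw -85.9 tilt 0.02 F [-0.3 -0.6 -2.6] w mm 35.6
turn rz 0.000 rad then tool shift mm [-44.2 -80.4  95.6]
[0.    0.094 0.018]
grip in cradle -80.3934254591404 -44.231635579823646 129.5459859260895
(np.float64(-29.7540659971158), 80, 112, np.float64(12.1), np.float64(83.1), np.float64(17.6), np.float64(22.4))
(np.float64(-31.078725817938288), 82, 112, np.float64(12.1), np.float64(84.1), np.float64(17.3), np.float64(27.9))
(np.float64(-31.11197247993198), 78, 112, np.float64(12.3), np.float64(81.6), np.float64(19.4), np.float64(19.8))
(np.float64(-32.752710536949756), 20, 112, np.float64(70.3), np.float64(39.4), np.float64(16.8), np.float64(27.1))
(np.float64(-32.81044536917673), 22, 112, np.float64(66.9), np.float64(39.1), np.float64(16.9), np.float64(26.1))
(np.float64(-33.844651587622664), 26, 112, np.float64(60.3), np.float64(39.1), np.float64(18.4), np.float64(25.0))
```

step_arm:
  motion: [1,0,-0.01,0,0,0,0,1,0,-0.01,0,0,0,0,1,0,-0.01,0,0,0,0,1,0,-0.005,0,0,0,0,1,0,0,0.002,0,0,0,1,0,0,0.002,0,0,0,1,0,0,0.002,0,0,0,1,0,0,0,0,0,0]

```text
time_s: 30.45
tcp_pos: [483.7, 182.2, 104.5]
tool_rot: [2.299, -2.14, -0.001]
wrist_force: [0.1, 0.1, -1.9]
width: 0.38
```

```bash
python3 look.py; python3 tilt.py 18 -44|head -4
```

```text
t30.4 pos [483.7 182.2 104.5] yaw -85.9 tilt 0.03 F [ 0.1  0.1 -1.9] w mm 36.1
turn rz 0.000 rad then tool shift mm [-44.2 -45.6  89.5]
[0.069 0.025 0.008]
grip in cradle -45.438363801776944 -44.177093841970525 123.6737981335485
(np.float64(-29.669620038028686), 82, 112, np.float64(6.3), np.float64(83.2), np.float64(17.5), np.float64(21.7))
(np.float64(-30.714880317860462), 80, 112, np.float64(6.2), np.float64(80.8), np.float64(19.5), np.float64(18.7))
(np.float64(-32.39978321056633), 84, 112, np.float64(6.4), np.float64(82.6), np.float64(18.5), np.float64(28.6))
```

step_arm:
  motion: [1,0,0,0.002,0,0,0,1,0,0,0.001,0,0,0,1,0,0,0.001,0,0,0,1,0,0,0.001,0,0,0,1,0,0,0.001,0,0,0,1,0,0,0,0,0,0]

```text
time_s: 31.25
tcp_pos: [484.8, 182.4, 99.7]
tool_rot: [-2.299, 2.139, -0.001]
wrist_force: [0.3, -0.0, 1.3]
width: 0.376
```

```bash
python3 look.py; python3 tilt.py 18 -44|head -4
```

```text
t31.2 pos [484.8 182.4  99.7] yaw -85.9 tilt 0.10 F [ 0.3 -0.   1.3] w mm 35.7
turn rz 0.000 rad then tool shift mm [-44.  -44.5  84.7]
[0.001 0.025 0.008]
grip in cradle -44.50063660101469 -44.092663686476875 118.67909561078987
(np.float64(-31.875482179771605), 82, 112, np.float64(1.3), np.float64(82.7), np.float64(18.8), np.float64(24.5))
(np.float64(-33.66294993883962), 80, 112, np.float64(1.3), np.float64(80.4), np.float64(20.5), np.float64(24.5))
(np.float64(-33.702611016924926), 84, 112, np.float64(1.4), np.float64(81.7), np.float64(19.5), np.float64(29.6))
```

step_arm:
  motion: [1,0,-0.002,0.0005,0,0,0,1,0,-0.002,0,0,0,0,1,0,-0.002,0,0,0,0,1,0,-0.002,0.0005,0,0,0,1,0,-0.002,0,0,0,0,1,0,-0.002,0,0,0,0,1,0,-0.002,0,0,0,0,1,0,0,0,0,0,0]

```text
time_s: 32.3
tcp_pos: [497.8, 183.2, 97.4]
tool_rot: [2.299, -2.14, -0.001]
wrist_force: [-0.3, -0.4, 2.9]
width: 0.377
```

```bash
python3 look.py; python3 tilt.py 18 -44|head -4
```

```text
t32.3 pos [497.8 183.2  97.4] yaw -85.9 tilt 0.05 F [-0.3 -0.4  2.9] w mm 35.8
turn rz 0.000 rad then tool shift mm [-44.2 -31.4  82.4]
[-0.006 -0.019 -0.004]
grip in cradle -31.44428943445397 -44.20779760771951 116.4058440583591
(np.float64(-35.249836894057616), 90, 112, np.float64(0.4), np.float64(78.2), np.float64(21.5), np.float64(26.3))
(np.float64(-35.678252944047564), 88, 112, np.float64(-0.2), np.float64(77.7), np.float64(21.8), np.float64(25.8))
(np.float64(-38.42366074014384), 88, 108, np.float64(3.8), np.float64(77.7), np.float64(23.2), np.float64(31.5))
```

step_arm:
  motion: [1,0,0,0,0,0,0,1,0,0,0,0,0,0,1,0,0,-0.005,0,0,0,1,0,0,-0.015,0,0,0,1,0,0,-0.03,0,0,0,1,0,0,-0.035,0,0,0,1,0,0,0,0,0,0]
  grip_force: 25

```text
time_s: 33.22
tcp_pos: [500.2, 183.8, 186.9]
tool_rot: [-2.295, 2.136, -0.007]
wrist_force: [-0.1, 0.5, -2.8]
width: 0.373
```

```bash
python3 look.py; python3 tilt.py 18 -44|head -4; python3 ins.py 0 -143 18 180
```

```text
t33.2 pos [500.2 183.8 186.9] yaw -85.9 tilt 0.44 F [-0.1  0.5 -2.8] w mm 35.5
turn rz 0.000 rad then tool shift mm [-43.7 -29.  171.9]
[ 0.079 -0.017 -0.028]
grip in cradle -30.421215442314146 -44.015207203447645 203.29754427739005
(np.float64(-33.215591583906956), 88, 112, np.float64(86.7), np.float64(78.3), np.float64(19.2), np.float64(24.1))
(np.float64(-33.76497324604441), 86, 112, np.float64(86.3), np.float64(78.6), np.float64(19.2), np.float64(26.0))
(np.float64(-35.62949975432368), 86, 108, np.float64(90.3), np.float64(78.9), np.float64(20.5), np.float64(27.8))
t33.3 pos [498.8 183.4 184.3] yaw -85.9 tilt 0.18 F [-0.2  1.  -2.9] w mm 35.5
turn rz 0.000 rad then tool shift mm [ 310.6 -153.8    4.3]
```

step_arm:
  motion: [1,0.044,-0.022,0,0,0,0,1,0.044,-0.022,0,0,0,0,1,0.044,-0.022,0,0,0,0,1,0.044,-0.022,0,0,0,0,1,0.044,-0.022,0,0,0,0,1,0.044,-0.022,0,0,0,0,1,0.044,-0.022,0,0,0,0,1,0,0,0.01,0,0,0,1,0,0,0.01,0,0,0,1,0,0,0,0,0,0,1,0,0,0,0,0,0]

```text
time_s: 34.65
tcp_pos: [673.3, -111.8, 162.6]
tool_rot: [2.301, -2.139, -0.001]
wrist_force: [0.2, -0.6, -3.2]
width: 0.369
```

```bash
python3 ins.py 0 -142.5 18 99.5
```

```text
t34.6 pos [ 673.3 -111.8  162.6] yaw -85.8 tilt 0.02 F [ 0.2 -0.6 -3.2] w mm 35.1
turn rz 0.000 rad then tool shift mm [ 3.  -0.9 63.1]
```

step_arm:
  motion: [1,0.003,-0.001,0,0,0,0,1,0,0,0.008,0,0,0,1,0,0,0.008,0,0,0,1,0,0,0.008,0,0,0,1,0,0,0.008,0,0,0,1,0,0,0.006,0,0,0,1,0,0,0.006,0,0,0,1,0,0,0.006,0,0,0,1,0,0,0.004,0,0,0,1,0,0,0.002,0,0,0,1,0,0,0,0,0,0]

```text
time_s: 36.02
tcp_pos: [674.9, -115.9, 106.8]
tool_rot: [2.3, -2.14, -0.0]
wrist_force: [0.9, 0.2, -1.9]
width: 0.374
```

```bash
python3 ins.py 0 -142.5 18 99.5
```

```text
t36.0 pos [ 674.9 -115.9  106.8] yaw -85.9 tilt 0.00 F [ 0.9  0.2 -1.9] w mm 35.6
turn rz 0.000 rad then tool shift mm [-1.1  0.4  7.3]
```

step_arm:
  motion: [1,0,0,0.002,0,0,0,1,0,0,0.002,0,0,0,1,0,0,0.001,0,0,0,1,0,0,0.001,0,0,0,1,0,0,0.001,0,0,0,1,0,0,0.001,0,0,0,1,0.001,0,0,0,0,0,1,0,0,0,0,0,0]

```text
time_s: 37.02
tcp_pos: [675.4, -116.5, 99.5]
tool_rot: [-2.299, 2.14, -0.0]
wrist_force: [0.1, 2.3, 1.9]
width: 0.371
```

```bash
python3 ins.py 0 -142.5 18 99.5
```

```text
t37.0 pos [ 675.4 -116.5   99.5] yaw -85.9 tilt 0.07 F [0.1 2.3 1.9] w mm 35.2
turn rz 0.000 rad then tool shift mm [-1.7  0.9  0. ]
```

step_arm:
  motion: [0,0,0,0,0,0,0,-0.4,0,0,0,0,0,0,-0.8,0,0,0,0,0,0,-0.8,0,0,0,0,0,0,-0.8,0,0,-0.01,0,0,0,-0.8,0,0,-0.02,0,0,0,-0.8,0,0,-0.04,0,0,0,-0.8,0,0,-0.05,0,0,0,-0.8,0,0,-0.03,0,0,0,-0.8,0,0,0,0,0,0]

```text
time_s: 38.28
tcp_pos: [677.1, -117.4, 255.0]
tool_rot: [-2.296, 2.137, -0.013]
wrist_force: [0.2, 0.2, -0.1]
width: 0.901
```

```bash
cat > blk.py <<'E'
from h import *
np.set_printoptions(precision=1,suppress=True)
def brown(f,roi):
    im=np.array(f['pixels']);hsv=cv2.cvtColor(im,cv2.COLOR_BGR2HSV)
    m=((hsv[...,0]<14)&(hsv[...,1]>110)&(hsv[...,1]<200)&(hsv[...,2]>100)).astype(np.uint8)
    n,l,st,c=cv2.connectedComponentsWithStats(m)
    return [(c[i],st[i,4],im[l==i].mean(0)) for i in range(1,n) if 15<st[i,4]<260]
if __name__=='__main__':
    plan(455,-309,200,5)
    f=grab('top');g=grab('scene')
    A=[(c,a) for c,a,_ in brown(f,0)];B=[(c,a) for c,a,_ in brown(g,0)]
    for c,a in A:
        p=pt(f,*c,105)
        if 300<p[0]<720 and -500<p[1]<100: print('top',c,a,p[:2])
    for c,a in B:
        p=pt(g,*c,105)
        if 300<p[0]<720 and -500<p[1]<100: print('scene',c,a,p[:2])
E
python3 blk.py
```

```text
t38.3 pos [ 677.1 -117.4  255. ] yaw -85.9 tilt 0.54 F [ 0.2  0.2 -0.1] w mm 85.6
turn rz -1.586 rad then tool shift mm [-237.9  171.5   55. ]
top [414.8 179.2] 44 [ 597.6 -356.5]
top [365.5 216.8] 47 [ 451.  -189.5]
top [400.  218.8] 47 [ 452.4 -309.2]
scene [268.3 204.4] 84 [ 454.  -191.9]
scene [227.7 230.3] 87 [ 456.5 -313.5]
scene [243.9 283.4] 104 [ 602.  -359.9]
```

step_arm:
  motion: [-0.4,0,0,0,0,0,-0.176,-0.4,0,0,0,0,0,-0.176,-0.4,0,0,0,0,0,-0.176,-0.4,0,0,0,0,0,-0.176,-0.4,0,0,0,0,0,-0.176,-0.4,0,0,0,0,0,-0.176,-0.4,0,0,0,0,0,-0.176,-0.4,0,0,0,0,0,-0.176,-0.4,0,0,0,0,0,-0.176,-0.4,-0.04,0.029,0,0,0,0,-0.4,-0.04,0.029,0,0,0,0,-0.4,-0.04,0.029,0,0,0,0,-0.4,-0.04,0.029,0,0,0,0,-0.4,-0.04,0.029,0.03,0,0,0,-0.4,-0.038,0.027,0.04,0,0,0,-0.4,0,0,0.05,0,0,0,-0.4,0,0,0,0,0,0,-0.4,0,0,0,0,0,0]

```text
time_s: 40.62
tcp_pos: [452.9, -308.4, 129.4]
tool_rot: [-3.139, -0.134, -0.0]
wrist_force: [-0.1, -0.6, 0.6]
width: 0.699
```

Run:
```python
from h import *
plan(453.5,-309.7,64,5.5)
```

```text
t40.6 pos [ 452.9 -308.4  129.4] yaw 4.9 tilt 0.00 F [-0.1 -0.6  0.6] w mm 66.4
turn rz -0.010 rad then tool shift mm [ 0.5  1.4 65.4]
```

step_arm:
  motion: [-0.4,0.0005,0.001,0.02,0,0,0,-0.4,0,0,0.02,0,0,0,-0.4,0,0,0.015,0,0,0,-0.4,0,0,0.01,0,0,0,-0.4,0,0,0,0,0,0,1,0,0,0,0,0,0,1,0,0,0,0,0,0,1,0,0,0,0,0,0,1,0,0,0,0,0,0,1,0,0,0,0,0,0,1,0,0,0,0,0,0,1,0,0,0,0,0,0]
  grip_force: 25

```text
time_s: 42.12
tcp_pos: [453.0, -309.4, 63.9]
tool_rot: [3.139, 0.134, -0.0]
wrist_force: [-0.7, 1.2, 2.0]
width: 0.252
```

Run:
```python
from h import *
plan(453.5,-309.7,64,5.6)
```

```text
t42.1 pos [ 453.  -309.4   63.9] yaw 4.9 tilt 0.00 F [-0.7  1.2  2. ] w mm 23.9
turn rz -0.013 rad then tool shift mm [ 0.4  0.3 -0.1]
```

step_arm:
  motion: [1,0,0,-0.01,0,0,-0.013,1,0,0,-0.03,0,0,0,1,0,0,-0.05,0,0,0,1,0,0,-0.056,0,0,0,1,0,0,0,0,0,0]

```text
time_s: 42.75
tcp_pos: [455.6, -311.5, 216.7]
tool_rot: [3.13, 0.154, 0.014]
wrist_force: [-1.1, -1.1, -2.6]
width: 0.251
```

Run:
```python
from h import *
p=T((660.5,27),np.radians(5.6),(0,-94.4,0));print(p)
plan(p[0],p[1],210,5.6)
```

```text
[669.71182574 -66.94946656   0.        ]
t42.8 pos [ 455.6 -311.5  216.7] yaw 5.6 tilt 0.68 F [-1.1 -1.1 -2.6] w mm 23.8
turn rz 0.001 rad then tool shift mm [ 236.9 -222.5    6.7]
```

step_arm:
  motion: [1,0.039,-0.037,0,0,0,0,1,0.039,-0.037,0,0,0,0,1,0.039,-0.037,0,0,0,0,1,0.039,-0.037,0,0,0,0,1,0.04,-0.037,0,0,0,0,1,0.039,-0.037,0,0,0,0,1,0,0,0,0,0,0,1,0,0,0.03,0,0,0,1,0,0,0.03,0,0,0,1,0,0,0.015,0,0,0,1,0,0,0,0,0,0,1,0,0,0,0,0,0]

```text
time_s: 44.25
tcp_pos: [665.8, -65.9, 136.2]
tool_rot: [3.137, 0.153, 0.003]
wrist_force: [0.2, 0.2, -2.0]
width: 0.25
```

Run:
```python
from h import *
O=(660.5,27);Y=np.radians(5.6)
plan(669.7,-67,70,5.6)
g=grab('scene');f=grab('top')
p=robot.observe()['tcp_pos'];zf=p[2]-64
S=crate(O,Y)
for z in(zf+10,zf+55):
    P=[T(p[:2],Y,(a,b,z)) for a,b in[(-29,-31),(29,-31),(29,31),(-29,31)]];S+=[(P[i],P[(i+1)%4]) for i in range(4)]
C=[T(O,Y,(18*np.cos(k),-144.3+18*np.sin(k),126)) for k in np.linspace(0,6.283,25)];S+=list(zip(C[:-1],C[1:]))
cv2.imwrite('pics/b1.png',over(g,310,190,430,290,6,S))
```

```text
t44.2 pos [665.8 -65.9 136.2] yaw 5.6 tilt 0.11 F [ 0.2  0.2 -2. ] w mm 23.8
turn rz -0.000 rad then tool shift mm [ 3.7  1.5 66.2]
```

View pics/b1.png

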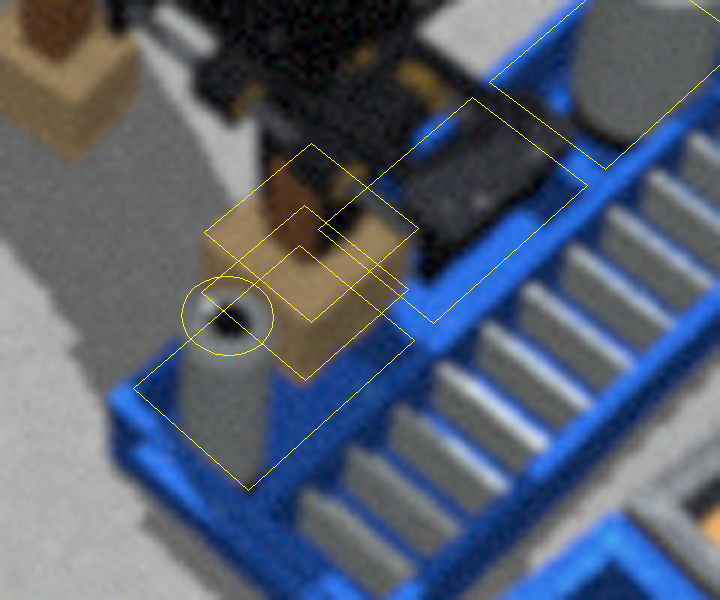

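The block overlay (62 mm) matches the held block (front corner ≈(307,320)), and the tube stands as predicted. Inserting gently.

step_arm:
  motion: [1,0.0037,0.0015,0,0,0,0,1,0,0,0.008,0,0,0,1,0,0,0.008,0,0,0,1,0,0,0.004,0,0,0,1,0,0,0.003,0,0,0,1,0,0,0.003,0,0,0,1,0,0,0.002,0,0,0,1,0,0,0,0,0,0]

```text
time_s: 45.35
tcp_pos: [669.0, -66.6, 106.7]
tool_rot: [-3.138, -0.154, 0.0]
wrist_force: [0.6, 0.4, -2.3]
width: 0.252
```

```bash
cat > b.py <<'E'
from h import *
import sys
O=(660.5,27);Y=np.radians(5.6);p=T(O,Y,(0,float(sys.argv[1]),0));plan(p[0],p[1],70,5.6)
s=robot.observe();q=s['tcp_pos'];c,n=np.cos(Y),np.sin(Y);d=q[:2]-O
print('own',(c*d[0]+n*d[1]).round(1),(-n*d[0]+c*d[1]).round(1),'foot z',(q[2]-64).round(1),'own F',(c*s['wrist_force'][0]+n*s['wrist_force'][1]).round(1),(-n*s['wrist_force'][0]+c*s['wrist_force'][1]).round(1),s['torque'].round(2))
E
python3 b.py -94.4
```

```text
t45.4 pos [669.  -66.6 106.7] yaw 5.6 tilt 0.01 F [ 0.6  0.4 -2.3] w mm 24.0
turn rz 0.000 rad then tool shift mm [ 0.7  0.4 36.7]
own -0.7 -94.0 foot z 42.7 own F 0.7 0.3 [-0.01 -0.13 -0.02]
```

step_arm:
  motion: [1,0,0,0.002,0,0,0,1,0,0,0.002,0,0,0,1,0,0,0.002,0,0,0,1,0,0,0.002,0,0,0,1,0,0,0,0,0,0]

```text
time_s: 45.98
tcp_pos: [668.8, -66.6, 98.4]
tool_rot: [-3.138, -0.154, 0.001]
wrist_force: [1.1, 0.3, -1.7]
width: 0.257
```

```bash
python3 b.py -94.4
```

```text
t46.0 pos [668.8 -66.6  98.4] yaw 5.6 tilt 0.03 F [ 1.1  0.3 -1.7] w mm 24.4
turn rz 0.000 rad then tool shift mm [ 0.9  0.5 28.4]
own -0.9 -93.9 foot z 34.4 own F 1.1 0.2 [ 0.03 -0.04 -0.02]
```

Foot at 34 mm, past the chamfer with no resistance. Going home.

step_arm:
  motion: [1,0,0,0.003,0,0,0,1,0,0,0.003,0,0,0,1,0,0,0.003,0,0,0,1,0,0,0.003,0,0,0,1,0,0,0.003,0,0,0,1,0,0,0.003,0,0,0,1,0,0,0.003,0,0,0,1,0,0,0.002,0,0,0,1,0,0,0.002,0,0,0,1,0,0,0.001,0,0,0,1,0,0,0.001,0,0,0,1,0,0,0,0,0,0]

```text
time_s: 47.48
tcp_pos: [669.0, -66.6, 71.7]
tool_rot: [-3.138, -0.154, 0.0]
wrist_force: [-0.7, 0.8, -2.2]
width: 0.252
```

```bash
python3 b.py -94.4
```

```text
t47.5 pos [669.  -66.6  71.7] yaw 5.6 tilt 0.00 F [-0.7  0.8 -2.2] w mm 23.9
turn rz 0.000 rad then tool shift mm [0.7 0.4 1.7]
own -0.7 -94.0 foot z 7.7 own F -0.6 0.8 [-0.05 -0.15 -0.02]
```

step_arm:
  motion: [1,0,0,0.001,0,0,0,1,0,0,0.001,0,0,0,1,0,0.001,0,0,0,0,1,0,0.001,0,0,0,0,1,0,0.001,0,0,0,0,1,0,0.001,0,0,0,0,1,0,0,0,0,0,0]

```text
time_s: 48.35
tcp_pos: [669.3, -68.3, 70.1]
tool_rot: [-3.134, -0.153, 0.0]
wrist_force: [-1.2, 8.2, 1.8]
width: 0.251
```

```bash
python3 b.py -94.4
```

```text
t48.4 pos [669.3 -68.3  70.1] yaw 5.6 tilt 0.24 F [-1.2  8.2  1.8] w mm 23.8
turn rz 0.000 rad then tool shift mm [ 0.5 -1.3  0.1]
own -0.5 -95.7 foot z 6.1 own F -0.4 8.2 [ 1.6   0.12 -0.02]
```

step_arm:
  motion: [1,0,-0.001,0,0,0,0,1,0,-0.001,0,0,0,0,1,0,-0.001,0,0,0,0,1,0,-0.001,0,0,0,0,1,0,-0.001,0,0,0,0,1,0,-0.001,0,0,0,0,1,0,-0.001,0,0,0,0,1,0,0,0,0,0,0]

```text
time_s: 49.35
tcp_pos: [669.1, -65.3, 70.1]
tool_rot: [3.135, 0.154, 0.001]
wrist_force: [0.9, -6.0, 0.1]
width: 0.252
```

```bash
python3 b.py -94.4
```

```text
t49.4 pos [669.1 -65.3  70.1] yaw 5.6 tilt 0.19 F [ 0.9 -6.   0.1] w mm 23.9
turn rz 0.000 rad then tool shift mm [0.5 1.7 0.1]
own -0.5 -92.7 foot z 6.1 own F 0.3 -6.0 [-1.13 -0.18 -0.01]
```

Play along y is about 3 mm with firm contact both ways, so this is the right block. Releasing.

step_arm:
  motion: [1,0,0.001,0,0,0,0,0,0,0,0,0,0,0,-0.4,0,0,0,0,0,0,-0.4,0,0,0,0,0,0,-0.4,0,0,0,0,0,0,-0.4,0,0,-0.01,0,0,0,-0.4,0,0,-0.03,0,0,0,-0.4,0,0,-0.05,0,0,0,-0.4,0,0,-0.055,0,0,0,-0.4,0,0,0,0,0,0]

```text
time_s: 50.6
tcp_pos: [672.3, -65.1, 223.4]
tool_rot: [3.135, 0.154, 0.02]
wrist_force: [0.2, -0.1, 0.2]
width: 0.695
```

```bash
sed -i 's/plan(455,-309,200,5)/plan(598,-357.5,200,27)/' blk.py; python3 blk.py
```

```text
t50.6 pos [672.3 -65.1 223.4] yaw 5.6 tilt 0.76 F [ 0.2 -0.1  0.2] w mm 66.0
turn rz -0.373 rad then tool shift mm [-198.9  226.8   23.4]
top [414.9 179.3] 43 [ 597.4 -356.8]
top [365.4 216.7] 43 [ 451.2 -189.4]
scene [226.7 175.4] 19 [ 305.1 -223.9]
scene [318.8 185. ] 42 [484.9 -52.8]
scene [268.4 204.6] 78 [ 454.8 -192.1]
scene [172.1 205.8] 16 [ 304.6 -384.1]
scene [361.3 233.4] 55 [667.8 -65.5]
scene [243.9 283.3] 108 [ 601.7 -359.6]
```

step_arm:
  motion: [-0.4,0,0,0,0,0,-0.125,-0.4,0,0,0,0,0,-0.125,-0.4,0,0,0,0,0,-0.123,-0.4,-0.033,0.038,0,0,0,0,-0.4,-0.033,0.038,0,0,0,0,-0.4,-0.033,0.038,0,0,0,0,-0.4,-0.033,0.038,0,0,0,0,-0.4,-0.033,0.038,0,0,0,0,-0.4,-0.033,0.036,0.03,0,0,0,-0.4,0,0,0.04,0,0,0,-0.4,0,0,0.02,0,0,0,-0.4,0,0,0,0,0,0,-0.4,0,0,0,0,0,0]

```text
time_s: 52.32
tcp_pos: [595.9, -355.6, 126.2]
tool_rot: [3.053, 0.734, 0.002]
wrist_force: [0.5, -0.7, 0.1]
width: 0.696
```

Run:
```python
from h import *
plan(598,-357,64,27)
# block yaw from top-image: minAreaRect of wood colour near B4
f=load('top');im=f['pixels'];hsv=cv2.cvtColor(im,cv2.COLOR_BGR2HSV)
g=load('scene')
for r,nm in ((f,'top'),):
    u,v=proj(f,(596,-355,55)).astype(int);m=((hsv[...,0]<28)&(hsv[...,1]>60)&(hsv[...,2]>140)).astype(np.uint8)
    w=np.zeros_like(m);w[v-16:v+16,u-16:u+16]=m[v-16:v+16,u-16:u+16]
    pts=np.argwhere(w)[:,::-1].astype(np.float32);box=cv2.boxPoints(cv2.minAreaRect(pts))
    P=np.array([pt(f,*b,55)[:2] for b in box]);e=np.roll(P,-1,0)-P;print(P.mean(0),np.hypot(*e.T),np.degrees(np.arctan2(e[:,1],e[:,0])))
```

```text
t52.3 pos [ 595.9 -355.6  126.2] yaw 27.0 tilt 0.11 F [ 0.5 -0.7  0.1] w mm 66.1
turn rz 0.001 rad then tool shift mm [ 1.2  2.2 62.2]
[ 600.57981618 -361.65478365] [47.0974721  57.41496062 46.81089805 57.17763989] [ -59.05473027 -151.86441771  120.67087416   28.41192982]
```

step_arm:
  motion: [-0.4,0.0012,0.002,0.02,0,0,-0.02,-0.4,0,0,0.02,0,0,0,-0.4,0,0,0.014,0,0,0,-0.4,0,0,0.008,0,0,0,-0.4,0,0,0,0,0,0,1,0,0,0,0,0,0,1,0,0,0,0,0,0,1,0,0,0,0,0,0,1,0,0,0,0,0,0,1,0,0,0,0,0,0,1,0,0,0,0,0,0,1,0,0,0,0,0,0]

```text
time_s: 53.82
tcp_pos: [596.9, -357.0, 62.7]
tool_rot: [-3.047, -0.764, 0.0]
wrist_force: [-0.7, 0.2, 1.1]
width: 0.25
```

Run:
```python
from h import *
plan(598,-357,64,28)
```

```text
t53.8 pos [ 596.9 -357.    62.7] yaw 28.1 tilt 0.01 F [-0.7  0.2  1.1] w mm 23.8
turn rz 0.002 rad then tool shift mm [ 1.   0.5 -1.3]
```

step_arm:
  motion: [1,0,0,-0.01,0,0,0,1,0,0,-0.03,0,0,0,1,0,0,-0.05,0,0,0,1,0,0,-0.056,0,0,0,1,0,0,0,0,0,0.131,1,0,0,0,0,0,0.131,1,0,0,0,0,0,0.131,1,0,0,0,0,0,0]

```text
time_s: 54.82
tcp_pos: [596.9, -357.1, 209.3]
tool_rot: [3.138, 0.156, 0.0]
wrist_force: [-0.4, 0.4, -0.9]
width: 0.25
```

```bash
sed -i 's/,70,5.6)/,68.7,5.6)/;s/q\[2\]-64/q[2]-62.7/' b.py; python3 b.py 82
```

```text
t54.8 pos [ 596.9 -357.1  209.3] yaw 5.7 tilt 0.02 F [-0.4  0.4 -0.9] w mm 23.8
turn rz 0.002 rad then tool shift mm [ 100.8 -458.   140.6]
own -100.8 -376.0 foot z 146.6 own F -0.4 0.4 [ 0.   -0.05  0.01]
```

step_arm:
  motion: [1,0.011,-0.051,0,0,0,0,1,0.011,-0.051,0,0,0,0,1,0.011,-0.051,0,0,0,0,1,0.011,-0.051,0,0,0,0,1,0.011,-0.051,0,0,0,0,1,0.011,-0.051,0,0,0,0,1,0.011,-0.051,0,0,0,0,1,0.012,-0.051,0,0,0,0,1,0.012,-0.05,0,0,0,0,1,0,0,0,0,0,0,1,0,0,0.03,0,0,0,1,0,0,0.03,0,0,0,1,0,0,0.015,0,0,0,1,0,0,0,0,0,0,1,0,0,0,0,0,0]

```text
time_s: 56.7
tcp_pos: [653.4, 108.1, 135.2]
tool_rot: [3.137, 0.154, 0.003]
wrist_force: [0.0, -2.2, -0.8]
width: 0.251
```

```bash
python3 b.py 82
```

```text
t56.7 pos [653.4 108.1 135.2] yaw 5.6 tilt 0.10 F [ 0.  -2.2 -0.8] w mm 23.8
turn rz 0.000 rad then tool shift mm [-0.8 -0.6 66.5]
own 0.8 81.4 foot z 72.5 own F -0.2 -2.2 [-0.24 -0.04 -0.02]
```

step_arm:
  motion: [1,0,0,0.006,0,0,0,1,0,0,0.004,0,0,0,1,0,-0.001,0.002,0,0,0,1,0,0,0.002,0,0,0,1,0,0,0.002,0,0,0,1,0,0,0,0,0,0]

```text
time_s: 57.45
tcp_pos: [652.6, 109.4, 117.8]
tool_rot: [3.137, 0.154, 0.0]
wrist_force: [0.3, -3.7, 1.0]
width: 0.253
```

```bash
python3 b.py 82
```

```text
t57.5 pos [652.6 109.4 117.8] yaw 5.6 tilt 0.02 F [ 0.3 -3.7  1. ] w mm 24.0
turn rz 0.000 rad then tool shift mm [-0.2  0.8 49.1]
own 0.2 82.8 foot z 55.1 own F -0.1 -3.7 [-0.79 -0.22 -0.02]
```

step_arm:
  motion: [1,0,0,0.003,0,0,0,1,0,0,0.003,0,0,0,1,0,0,0.003,0,0,0,1,0,0,0.002,0,0,0,1,0,0,0.002,0,0,0,1,0,0,0.002,0,0,0,1,0,0,0,0,0,0]

```text
time_s: 58.32
tcp_pos: [652.3, 109.9, 102.4]
tool_rot: [-3.137, -0.154, 0.001]
wrist_force: [0.1, -2.6, -0.1]
width: 0.253
```

```bash
python3 b.py 82
```

```text
t58.3 pos [652.3 109.9 102.4] yaw 5.6 tilt 0.05 F [ 0.1 -2.6 -0.1] w mm 24.1
turn rz 0.000 rad then tool shift mm [ 0.1  1.3 33.7]
own -0.1 83.3 foot z 39.7 own F -0.2 -2.6 [-0.71 -0.24  0.01]
```

Past the chamfer with little force. Shifting back 1 mm and going on down.

step_arm:
  motion: [1,0,0.0005,0.003,0,0,0,1,0,0.0005,0.003,0,0,0,1,0,0,0.003,0,0,0,1,0,0,0.003,0,0,0,1,0,0,0.003,0,0,0,1,0,0,0,0,0,0]

```text
time_s: 59.08
tcp_pos: [652.3, 108.9, 87.3]
tool_rot: [-3.137, -0.154, 0.001]
wrist_force: [-0.5, 0.3, -2.1]
width: 0.251
```

```bash
python3 b.py 82
```

```text
t59.1 pos [652.3 108.9  87.3] yaw 5.6 tilt 0.06 F [-0.5  0.3 -2.1] w mm 23.8
turn rz 0.000 rad then tool shift mm [ 0.2  0.3 18.6]
own -0.2 82.3 foot z 24.6 own F -0.5 0.3 [ 0.2  -0.05  0.06]
```

step_arm:
  motion: [1,0,0,0.003,0,0,0,1,0,0,0.003,0,0,0,1,0,0,0.003,0,0,0,1,0,0,0.003,0,0,0,1,0,0,0.003,0,0,0,1,0,0,0.002,0,0,0,1,0,0,0.001,0,0,0,1,0,0.001,0,0,0,0,1,0,0.001,0,0,0,0,1,0,0.001,0,0,0,0,1,0,0,0,0,0,0]

```text
time_s: 60.45
tcp_pos: [652.6, 108.5, 69.9]
tool_rot: [-3.132, -0.153, -0.0]
wrist_force: [-0.6, 11.5, 0.1]
width: 0.254
```

```bash
python3 b.py 82
```

```text
t60.5 pos [652.6 108.5  69.9] yaw 5.6 tilt 0.31 F [-0.6 11.5  0.1] w mm 24.1
turn rz -0.000 rad then tool shift mm [-0.1 -0.1  1.2]
own 0.1 81.9 foot z 7.2 own F 0.5 11.5 [2.35 0.02 0.08]
```

step_arm:
  motion: [1,0,-0.001,0,0,0,0,1,0,-0.001,0,0,0,0,1,0,-0.001,0,0,0,0,1,0,-0.001,0,0,0,0,1,0,-0.001,0,0,0,0,1,0,-0.001,0,0,0,0,1,0,0,0,0,0,0]

```text
time_s: 61.32
tcp_pos: [652.1, 110.9, 69.4]
tool_rot: [3.137, 0.154, -0.001]
wrist_force: [0.7, -1.6, -2.5]
width: 0.252
```

```bash
python3 b.py 82
```

```text
t61.3 pos [652.1 110.9  69.4] yaw 5.6 tilt 0.07 F [ 0.7 -1.6 -2.5] w mm 24.0
turn rz 0.000 rad then tool shift mm [0.2 2.4 0.7]
own -0.2 84.4 foot z 6.7 own F 0.6 -1.6 [-0.4  -0.18 -0.04]
```

step_arm:
  motion: [1,0,-0.001,0.001,0,0,0,1,0,-0.001,0,0,0,0,1,0,-0.001,0,0,0,0,1,0,0,0,0,0,0,1,0,0,0,0,0,0]

```text
time_s: 61.95
tcp_pos: [652.7, 111.8, 69.2]
tool_rot: [3.133, 0.154, 0.001]
wrist_force: [1.1, -9.7, 1.1]
width: 0.252
```

```bash
python3 b.py 82
```

```text
t62.0 pos [652.7 111.8  69.2] yaw 5.6 tilt 0.30 F [ 1.1 -9.7  1.1] w mm 23.9
turn rz 0.001 rad then tool shift mm [-0.5  3.1  0.5]
own 0.5 85.1 foot z 6.5 own F 0.1 -9.7 [-1.96 -0.19 -0.03]
```

step_arm:
  motion: [1,0,0.0015,0,0,0,0,0,0,0,0,0,0,0,-0.4,0,0,0,0,0,0,-0.4,0,0,0,0,0,0,-0.4,0,0,0,0,0,0,-0.4,0,0,-0.01,0,0,0,-0.4,0,0,-0.03,0,0,0,-0.4,0,0,-0.05,0,0,0,-0.4,0,0,-0.06,0,0,0,-0.4,-0.05,0,-0.02,0,0,0,-0.4,-0.06,0,0,0,0,0,-0.4,-0.06,0,0,0,0,0,-0.4,-0.06,0,0,0,0,0,-0.4,0,0,0,0,0,0]

```text
time_s: 63.7
tcp_pos: [420.2, 90.5, 239.1]
tool_rot: [-3.138, -0.154, -0.003]
wrist_force: [0.8, -0.2, 0.4]
width: 0.702
```

Run:
```python
from h import *
O=(660.5,27);Y=np.radians(5.6)
g=grab('scene');S=[]
def box(y,t):
    for z in(61,):
        P=[T(O,Y,(a,y+b,z)) for a,b in[(-29,-t/2),(29,-t/2),(29,t/2),(-29,t/2)]];S.extend((P[i],P[(i+1)%4]) for i in range(4))
def cyl(x,y,r):
    C=[T(O,Y,(x+r*np.cos(k),y+r*np.sin(k),126)) for k in np.linspace(0,6.283,25)];S.extend(zip(C[:-1],C[1:]))
box(83.5,38);box(-94,62);cyl(0,132.5,26);cyl(0,-144,14)
im=over(g,310,120,480,300,3.3,S);cv2.imwrite('pics/end.png',im)
```

```text
(no output)
```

View pics/end.png

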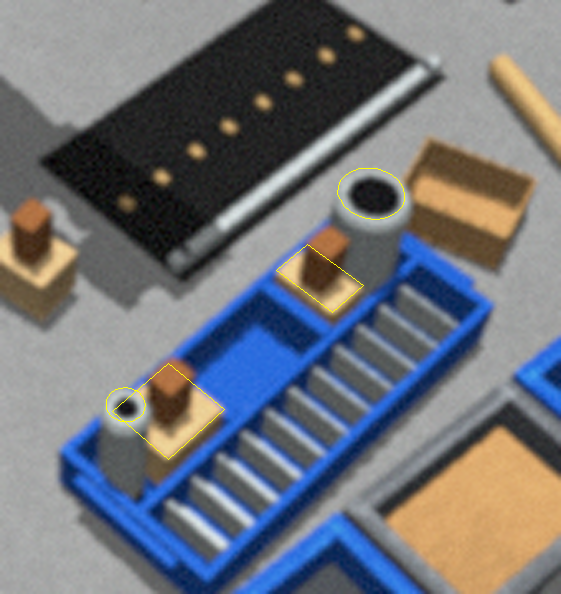

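Both tubes stand upright with their blocks home and square. The overlays at seated height fit both block tops ((320,280) and (168,412)) and both tube heads.

```bash
python3 -c "
from cell import robot
print(robot.finish_job())"
```

```text
the job is handed in; nothing more can be done
None
```

I packed both tubes in this kit into the crate, each standing foot down with its filler block pushed home beside it. I handed the job in at about 64 s of the 210 s allowed, and no verdict was reported.

- **60 mm tube:** it is in bay 1 with the thinnest block (taken as 38 mm).
- **36 mm tube:** it is in bay 3 with the thickest block (taken as 62 mm).
- **Fit:** both blocks reached the floor. Pushed both ways along the bay, they moved about 3.0 and 3.2 mm including arm flex, which fits the expected 2.5 mm of play. I chose each block by its size in the image and confirmed it by this push, so no wrong block was tried.
- **Last picture:** the outlines for fully seated, square blocks and upright tubes matched what was there. The middle bay was empty, and I never gripped or moved the two spare blocks, the coloured look-alikes or the bystanders.

**What went wrong:** on the first try I released the 60 mm tube while it was still leaning, and it fell back into the cradle. I tipped it again with a lighter grip. The drop came after the tube had already been held tipped at the bar. I expect that counted as the first tipping step, but I could not check it.

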